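# Brake the running reel drum and lock it with its pin

### The arm

A 6-joint arm with a two-finger parallel gripper is mounted at the origin on the work surface. World frame = base frame: x ahead of the robot, y to its left, z up, the work surface at z = 0. Lengths are in m, angles in rad, forces in N, time in s.
With the tool pointing down it reaches from about 0.375 to 0.9 m from the base axis. Payload 3.1 kg.
Tool frame: the origin (TCP) lies midway between the tips of the shut fingers; the grasp point (between the pads) lies 19 mm behind it; z points along the fingers, y is the direction in which the jaws open and shut (so a half turn about z gives the same grasp; the last joint's range is limited). The gripper opens to 85 mm and grips with 20 to 120 N. Pads are 22 mm wide; open, the fingers measure 114 mm over their backs; the gripper's body (76 mm by 85 mm) begins 54 mm behind the grasp point. The pads swing forward as they close: fully open they stand 13 mm farther back than shut.
Start: joints at [-0.178, 0.527, 1.433, -0, 1.181, -0.178], TCP at [0.625, 0, 0.231] pointing down, gripper open.
Joint ranges: [-3.08, 3.08], [-0.75, 2.2], [0.22, 2.44], [-1.43, 4.57], [0, 2.65], [-2.85, 2.85]. Speed limits (rad/s): [2.79, 2.79, 3.14, 3.14, 3.14, 3.14].

### API

Orientations are given as a unit quaternion [x, y, z, w].
In Python, from rig import readout, viewer, job gives the robot as it stands.
- The arm moves only by the tool apply_moves, never from a script. Its argument "series" is a list of rows, each an object of numbers: "dx", "dy", "dz": the shift along the tool's x, y, z in m; "wx", "wy", "wz": the turn, a rotation vector about the tool's x, y, z in degrees. In form: [{"dx": .., "dy": .., "dz": .., "wx": .., "wy": .., "wz": ..}, ...]. A call has 1 to 8 rows; each row is the pose to reach, as a shift and turn from the pose commanded when the call began, along the tool's axes at that moment; what a row does not reach only later rows make up. A row lasts 1/12 s, in which the tool goes at most 41.7 mm and 7.16 degrees, less where a joint would pass 70% of its speed; a pose out of reach is approached as far as the arm can. A call with a gripper value outside its range is refused whole. "jaw" is the closure in counts, from 0 (fully open) to 255 (shut), set as the call begins (left out, the last holds). The fingers move at their own pace and stop on an object; "newtons" is the grip in N (left out, the last holds). Time passes only in rows, so rows that repeat a pose let the fingers close. It gives the time, the measured TCP pose, the force and the opening at its end, in the units of the state.
- readout.observe(): the state, without advancing time (a new reading comes with each control period).
- viewer.capture(name): name is "scene" or "side" or "wrist"; returns the picture (400x640x3 uint8, red, green, blue); there is no depth.
- viewer.camera_model(name): a dict with "mtx" (3x3 intrinsics, pixels), "view" (4x4, takes a point from world to camera coordinates). Camera axes: x right, y down, z forward; pixel columns grow to the right and rows downward; lengths in m; the calibration is good to about 2 mm. A picture is of the moment at which its call begins: read the wrist's pose just before it. camera_model takes no time and is no camera call; for the wrist camera it gives the pose at the moment of the call.
- job.hand_in(): hands the job in, once; it reports no verdict.
The state is a dict: "time": time; "joints": joint angles; "qd": joint speeds; "joint_efforts": joint torques, N m; "position": TCP position; "eef_rot": TCP orientation; "contact_force": force on the tool from outside, world axes, zero at the start; "torque": the same for the moment, N m; "finger_gap": opening from 0.0 (shut) to 1.0 (fully open).
Only numpy, scipy, OpenCV 4.12 (cv2) and the standard library are available. Lean on these libraries where they do the work, as an engineer would, in place of code of your own. Each camera call takes 0.05 s, during which the arm holds its last target.

### The job

The empty reel's spring is still turning the red drum: take the yellow-headed locking pin from the wooden block, stand it in the slotted steel guide on the yellow post so that its tip rides on the turning drum, and let go of it. Then press gently on the drum with the fingertips to slow it to a crawl, so that its hole stops under the slot and the pin drops in. Finally push the pin fully home and leave it locking the drum, without forcing the drum or disturbing the other things.

Things in the scene. Friction and masses are not known exactly. Their poses are not given: they have to be found in the camera images.
- reel: Fixed reel stand, steel base plate 240 x 240 x 12 mm. Origin: on the table under the drum's vertical axis; z up. The drum's red upper flange is 260 mm across, its top face 100 mm above the table when not pressed. A yellow post outside the drum (145 to 169 mm along the stand's own +y, 153 mm high) carries an arm in to the slotted guide block. The drum's hub nut stands 12 mm above the face.
- slot (a point): Centre of the slot's mouth, top of the fixed steel guide block, 153 mm above the table, 85 mm from the drum's axis along the stand's +y. Block 42 x 46 mm, 50 mm high, underside 3 mm above the drum's face. The slot goes straight down through it: 16 mm wide (along the stand's x, the way the drum's hole travels there), 18 mm long (along the stand's y).
- axle: The drum's axle with the drum on it. Origin as the stand's when not pressed. It rides on a soft spring: after the first 1.5 N of push on its top, the whole drum sinks about 1 mm per newton for 3 mm, then meets a hard stop; it rises when freed. Pressing it with more than 20 N harms its bearing.
- drum (a joint): Turn of the drum in rad, growing without end (counterclockwise from above); at multiples of 2 pi the hole is under the slot. A spring drives it with about 0.32 N m; free, it turns at 8 to 9 rad/s, regained in about a second; braking slows it in proportion. Finger friction varies. The pin drops in only when the drum crawls at about 1.5 rad/s or less; at speed it skips and hops.
- drum_hole (a point): Centre, at the top face, of the one hole in the drum's upper flange: 16 mm along its travel, 20 mm radially, 85 mm from the axis, through the 8 mm flange. A white paint mark lies between it and the rim. The face from 98 to 129 mm from the axis is plain and may be pressed anywhere but under the guide's arm.
- pin: Loose aluminium locking pin, 0.05 kg, upright in the block at first: shank 14 mm across, 67 mm long with a bevelled tip, then a yellow round head 26 mm across, 30 mm high. Origin: centre of the tip; z up to the head. Riding on the drum's face, its head is 14 mm above the guide; fully home the head sits on the guide. Once caught, the drum pinches it with about 4 N: push the head with 5 to 20 N.
- pin_head (a point): Centre of the top of the yellow head of the pin.
- rack: Fixed wooden pin block, 70 x 160 x 36 mm, origin under its centre. Two holes 30 mm deep, 40 mm either side of the centre along its own y; the yellow-headed pin stands in one of them and a blue-headed spare in the other.
- spare: Bystander: spare pin with a blue head 22 mm across and 14 mm high, 81 mm in all, origin at its tip. Leave it in the block.
- can: Bystander: tin can, 70 mm across, 110 mm high.
- wrench: Bystander: steel wrench, 200 mm long, flat on the table.
- driver: Bystander: screwdriver with a red handle, flat on the table.
- coupling: Bystander: brass ring coupling, 48 mm across, 30 mm high.
- bluebin: Bystander: small open blue bin, 140 x 100 x 70 mm.
Things that resemble listed ones, but are neither listed nor needed, are in the scene too. There is more than one size of the pin; the job needs the smallest.

How it is judged:
By the outcome, as a careful person would: the job done as asked, in the order asked, and still so for the second after the job is handed in, with the robot touching nothing.
It also fails if it takes over 67 s, if anything falls off the work surface, if the arm or the gripper's body presses on something with over 40 N, if the wrist force passes 120 N, or if a joint passes its speed limit or range.

## Working session

There is one attempt and no reset: what is moved stays moved. The work goes in short steps, Python scripts to look and compute and a tool call to move; the robot and the scene stay as the last step left them, time stands still between calls to the robot, and variables do not carry over. Pictures are saved under pics/ and viewed, and the job is handed in when it is done.

Besides the shell and the picture viewer there is one more tool, called by a JSON object that holds its "name" and its "arguments", one argument or row to a line. apply_moves: Moves the arm, as the interface text tells. Its arguments: {"type":"object","properties":{"series":{"type":"array","items":{"type":"object","properties":{"dx":{"type":"number"},"dy":{"type":"number"},"dz":{"type":"number"},"wx":{"type":"number"},"wy":{"type":"number"},"wz":{"type":"number"}}}},"jaw":{"type":"number"},"newtons":{"type":"number"}},"required":["series"]}

```bash
mkdir -p pics; ls; python3 - <<'E'
from rig import readout, viewer, job
import cv2
print(readout.observe())
for n in ["scene","side","wrist"]:
    m=viewer.camera_model(n); print(n,m)
    im=viewer.capture(n); cv2.imwrite(f"pics/{n}0.png",im[:,:,::-1])
E
```

```text
pics
{'time': 0.0, 'joints': array([-1.78507753e-01,  5.28479379e-01,  1.43388728e+00,  1.91752628e-05,
        1.18138222e+00, -1.78507812e-01]), 'qd': array([ 0.0002194 ,  0.00075089, -0.00087145, -0.00034316, -0.0016088 ,
       -0.0003776 ]), 'joint_efforts': array([ 2.50220628e-04, -4.42344439e+01, -1.78024775e+01, -2.06930472e-04,
        8.36740597e-03,  2.24214921e-05]), 'position': array([6.24297534e-01, 1.56711495e-04, 2.30330269e-01]), 'eef_rot': array([ 7.07108930e-01,  7.07103811e-01, -6.07581122e-04, -8.90644094e-04]), 'contact_force': array([-0.46364096,  0.24163659,  0.26447126]), 'torque': array([-0.02121173,  0.00587148, -0.01133544]), 'finger_gap': 1.0015243203664381}
scene {'mtx': array([[365.5696387 ,   0.        , 324.48635282],
       [  0.        , 365.5696387 , 196.41834551],
       [  0.        ,   0.        ,   1.        ]]), 'view': array([[ 0.50760753,  0.86151584,  0.01118248, -0.26735145],
       [ 0.74263116, -0.43090603, -0.5126587 , -0.33261152],
       [-0.43684499,  0.26853388, -0.85851966,  1.39350793],
       [ 0.        ,  0.        ,  0.       
[... 259 characters left out ...]
    [-0.37020764, -0.51849059, -0.77078778,  0.29353363],
       [ 0.44542247,  0.62905992, -0.63708904,  0.86341909],
       [ 0.        ,  0.        ,  0.        ,  1.        ]])}
wrist {'mtx': array([[286.93680874,   0.        , 319.68254953],
       [  0.        , 286.93680874, 195.12154112],
       [  0.        ,   0.        ,   1.        ]]), 'view': array([[ 9.99997520e-01,  2.96135160e-04, -2.20749727e-03,
        -6.24609490e-01],
       [ 9.79339817e-04, -9.48631069e-01,  3.16382894e-01,
        -4.21466635e-02],
       [-2.00040840e-03, -3.16384271e-01, -9.48629006e-01,
         3.81172661e-01],
       [ 0.00000000e+00,  0.00000000e+00,  0.00000000e+00,
         1.00000000e+00]])}
```

View pics/scene0.png

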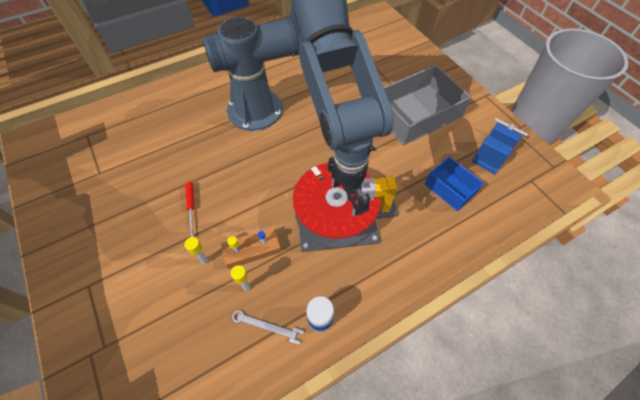

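View pics/side0.png

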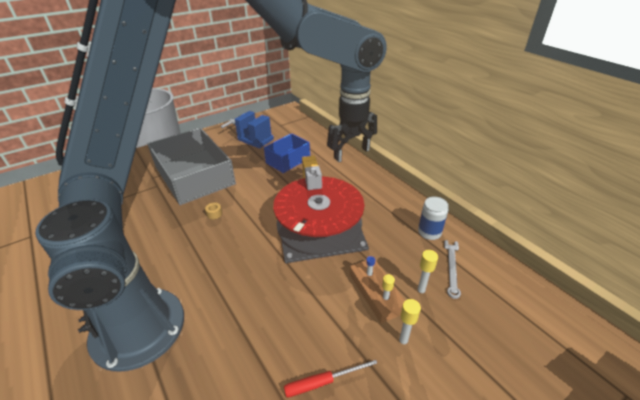

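View pics/wrist0.png

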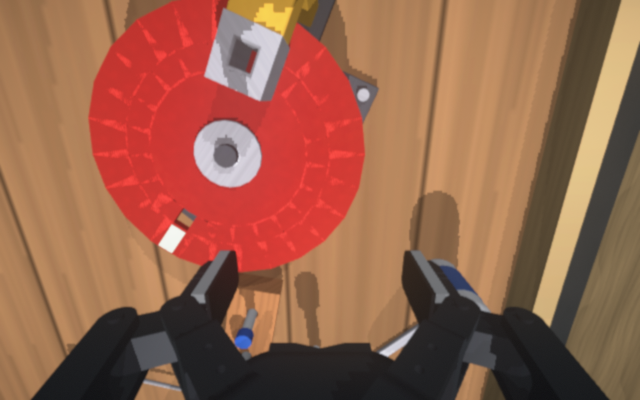

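```bash
cat > h.py <<'E'
import numpy as np
from rig import viewer
def ray(n,p,m=None):
    m=m or viewer.camera_model(n); V=m['view'];R=V[:3,:3];t=V[:3,3]
    d=R.T@np.linalg.inv(m['mtx'])@np.array([p[0],p[1],1.]); return -R.T@t,d
def atz(n,p,z,m=None):
    c,d=ray(n,p,m); return c+d*(z-c[2])/d[2]
def proj(n,X,m=None):
    m=m or viewer.camera_model(n); q=m['mtx']@(m['view']@np.append(X,1))[:3]; return q[:2]/q[2]
def tri(obs):
    A=np.zeros((3,3));b=np.zeros(3)
    for n,p in obs:
        c,d=ray(n,p); d/=np.linalg.norm(d);P=np.eye(3)-np.outer(d,d);A+=P;b+=P@c
    return np.linalg.solve(A,b)
E
python3 - <<'E'
from h import *
import cv2
m=viewer.camera_model("wrist")
print("slot",atz("wrist",(244,56),.153),"hub",atz("wrist",(227,155),.112), atz("wrist",(227,155),.1))
s=cv2.imread("pics/scene0.png");cv2.imwrite("pics/c1.png",cv2.resize(s[220:300,170:300],None,fx=6,fy=6,interpolation=2))
s=cv2.imread("pics/side0.png");cv2.imwrite("pics/c2.png",cv2.resize(s[240:350,340:450],None,fx=5,fy=5,interpolation=2))
s=cv2.imread("pics/wrist0.png");cv2.imwrite("pics/c3.png",cv2.resize(s[0:200,100:340],None,fx=3,fy=3,interpolation=2))
E
```

```text
slot [0.57219674 0.10952218 0.153     ] hub [0.53979775 0.03229691 0.112     ] [0.53586886 0.03007301 0.1       ]
```

View pics/c1.png

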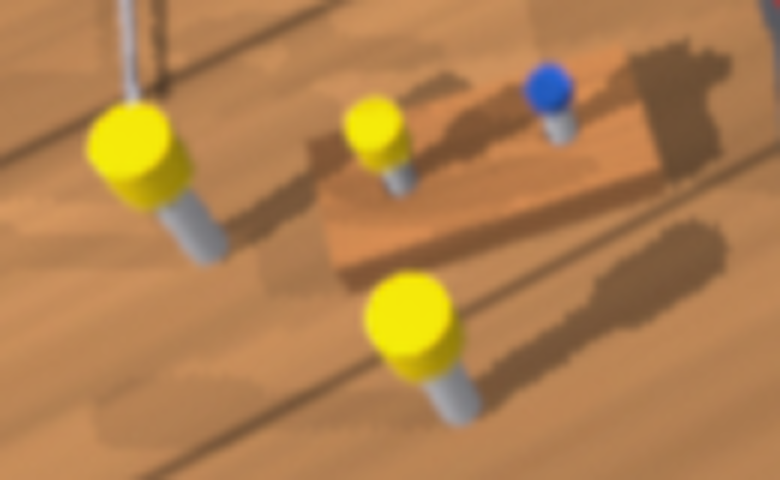

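View pics/c2.png

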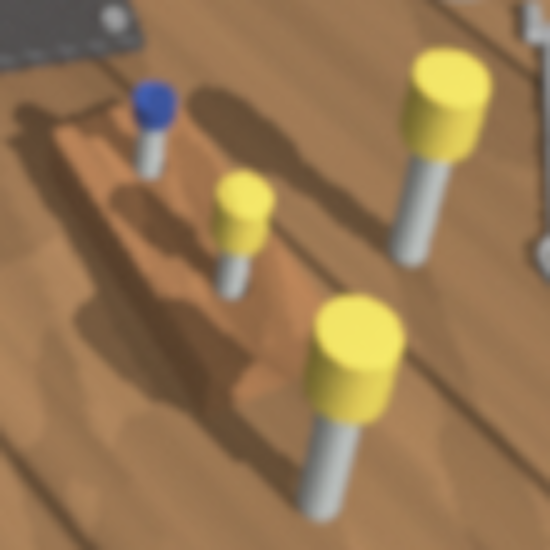

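View pics/c3.png

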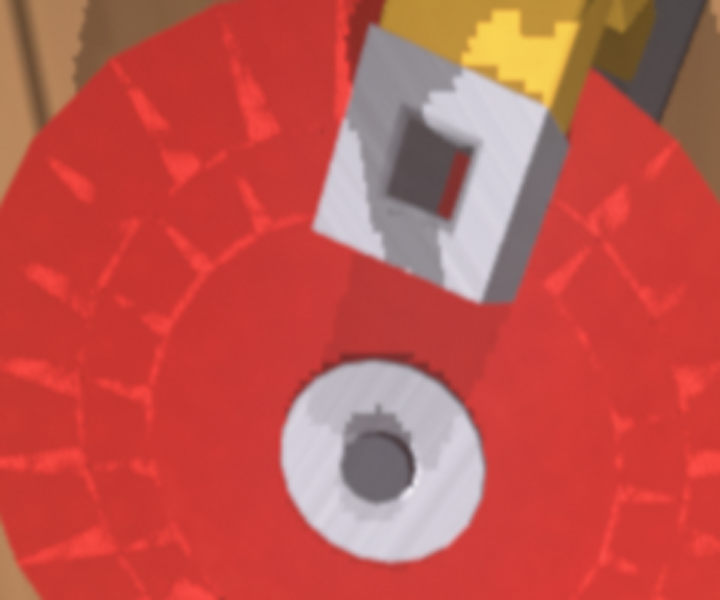

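```bash
python3 - <<'E'
from h import *
print("pin head tri",tri([("scene",(232.3,240.2)),("side",(389.2,278.8))]))
for n,p in [("scene",(232.3,240.2)),("side",(389.2,278.8))]: print(n,atz(n,p,.103))
print("spare", atz("scene",(170+549/6,220+87/6),.087),atz("side",(340+154/5,240+98/5),.087),tri([("scene",(170+549/6,220+87/6)),("side",(340+154/5,240+98/5))]))
print("bigA",tri([("scene",(170+130/6,220+138/6)),("side",(340+359/5,240+332/5))]))
print("bigB",tri([("scene",(170+408/6,220+315/6)),("side",(340+452/5,240+80/5))]))
print("can",atz("scene",(320,305),.11),"driver",atz("scene",(191,195),.02),atz("scene",(194,235),.0),"wrench",atz("scene",(238,316),0),atz("scene",(295,337),0))
hub=atz("wrist",(227.3,153.7),.112)
for c in [(375,25),(548,105),(483,303),(313,230)]: print(atz("wrist",(c[0]/3+100,c[1]/3),.153))
print(hub)
E
```

```text
pin head tri [ 0.51396949 -0.28903779  0.10130151]
scene [ 0.51396067 -0.28752462  0.103     ]
side [ 0.51336335 -0.29164374  0.103     ]
spare [ 0.53083778 -0.20968842  0.087     ] [ 0.52723697 -0.21301977  0.087     ] [ 0.52941992 -0.20998868  0.08332694]
bigA [ 0.48341492 -0.38460045  0.13240154]
bigB [ 0.6188118  -0.3115771   0.13098263]
can [ 0.78923688 -0.16906873  0.11      ] driver [ 0.25873724 -0.33921632  0.02      ] [ 0.38574625 -0.38199204  0.        ] wrench [ 0.67746237 -0.36343554  0.        ] [ 0.80430516 -0.25473809  0.        ]
[0.56192708 0.13834703 0.153     ]
[0.59972634 0.12255029 0.153     ]
[0.58214611 0.07967276 0.153     ]
[0.54278531 0.09614829 0.153     ]
[0.54019579 0.0334988  0.112     ]
```

{"name": "apply_moves", "arguments": {
  "series": [
    {"dx":-0.03,"dy":-0.011,"dz":0.004,"wz":5},
    {"dx":-0.07,"dy":-0.026,"dz":0.01,"wz":11},
    {"dx":-0.11,"dy":-0.041,"dz":0.015,"wz":17},
    {"dx":-0.15,"dy":-0.056,"dz":0.02,"wz":22.7},
    {"dx":-0.19,"dy":-0.071,"dz":0.025,"wz":22.7},
    {"dx":-0.23,"dy":-0.086,"dz":0.03,"wz":22.7},
    {"dx":-0.265,"dy":-0.1,"dz":0.035,"wz":22.7},
    {"dx":-0.289,"dy":-0.11,"dz":0.04,"wz":22.7}
  ],
  "jaw": 60
}}

```text
validation failed for argument at $.se...
```

{"name": "apply_moves", "arguments": {
  "series": [
    {"dz":0},
    {"dz":0},
    {"dz":0},
    {"dz":0}
  ]
}}

```text
validation failed for argument at $.se...
```

```bash
python3 - <<'E'
from rig import readout, viewer
import cv2,pickle
print({k:v for k,v in readout.observe().items() if k in('time','position','eef_rot','joints','finger_gap','contact_force')})
m=viewer.camera_model("wrist"); im=viewer.capture("wrist"); cv2.imwrite("pics/w1.png",im[:,:,::-1]); pickle.dump(m,open("w1.pkl","wb"))
E
```

```text
{'time': 0.15, 'joints': array([-1.78467256e-01,  5.28258502e-01,  1.43363747e+00,  1.39673163e-05,
        1.18138832e+00, -1.78471054e-01]), 'position': array([6.24440603e-01, 1.54731663e-04, 2.30545421e-01]), 'eef_rot': array([ 7.07107064e-01,  7.07105992e-01, -4.77106463e-04, -6.98443256e-04]), 'contact_force': array([-0.86042803, -0.10059239, -0.30092829]), 'finger_gap': 1.0002559176859278}
```

View pics/w1.png

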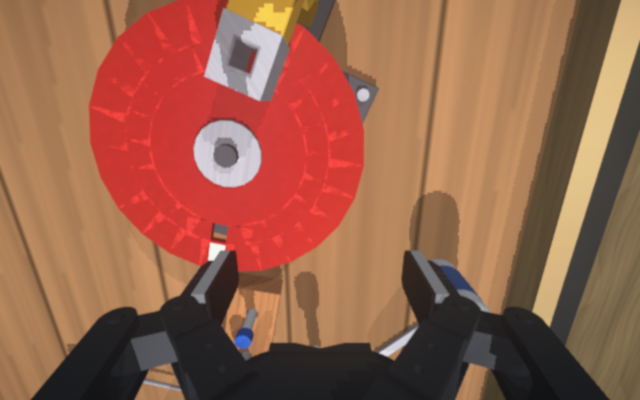

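{"name": "apply_moves", "arguments": {
  "series": [
    {"dx":-0.03,"dy":-0.011,"dz":0.004,"wx":0,"wy":0,"wz":5},
    {"dx":-0.07,"dy":-0.026,"dz":0.01,"wx":0,"wy":0,"wz":11},
    {"dx":-0.11,"dy":-0.041,"dz":0.015,"wx":0,"wy":0,"wz":17},
    {"dx":-0.15,"dy":-0.056,"dz":0.02,"wx":0,"wy":0,"wz":22.7},
    {"dx":-0.19,"dy":-0.071,"dz":0.025,"wx":0,"wy":0,"wz":22.7},
    {"dx":-0.23,"dy":-0.086,"dz":0.03,"wx":0,"wy":0,"wz":22.7},
    {"dx":-0.265,"dy":-0.1,"dz":0.035,"wx":0,"wy":0,"wz":22.7},
    {"dx":-0.289,"dy":-0.11,"dz":0.04,"wx":0,"wy":0,"wz":22.7}
  ],
  "jaw": 60
}}

```text
time: 0.87
position: [0.5137, -0.2924, 0.1911]
eef_rot: [0.833, 0.553, -0.0, 0.001]
contact_force: [0.8, -0.0, 0.1]
finger_gap: 0.761
```

{"name": "apply_moves", "arguments": {
  "series": [
    {"dx":0,"dy":0,"dz":0,"wx":0,"wy":0,"wz":0},
    {"dx":0,"dy":0,"dz":0,"wx":0,"wy":0,"wz":0},
    {"dx":0,"dy":0,"dz":0,"wx":0,"wy":0,"wz":0}
  ]
}}

```text
time: 1.12
position: [0.5149, -0.2885, 0.1911]
eef_rot: [0.833, 0.554, 0.0, -0.001]
contact_force: [-0.2, 0.3, -0.6]
finger_gap: 0.768
```

```bash
cat > look.py <<'E'
import sys
from rig import readout, viewer
import cv2,pickle
tag=sys.argv[1]
print({k:v for k,v in readout.observe().items() if k in('time','position','eef_rot','finger_gap','contact_force')})
for n in sys.argv[2:]:
    m=viewer.camera_model(n); im=viewer.capture(n); cv2.imwrite(f"pics/{n}{tag}.png",im[:,:,::-1]); pickle.dump(m,open(f"{n}{tag}.pkl","wb"))
E
python3 look.py 1 wrist
```

```text
{'time': 1.1167, 'position': array([ 0.51487694, -0.28848698,  0.19112478]), 'eef_rot': array([ 8.32594626e-01,  5.53882561e-01,  1.54830922e-04, -5.22386119e-04]), 'contact_force': array([-0.19803063,  0.27698296, -0.55933197]), 'finger_gap': 0.7682430126995025}
```

View pics/wrist1.png

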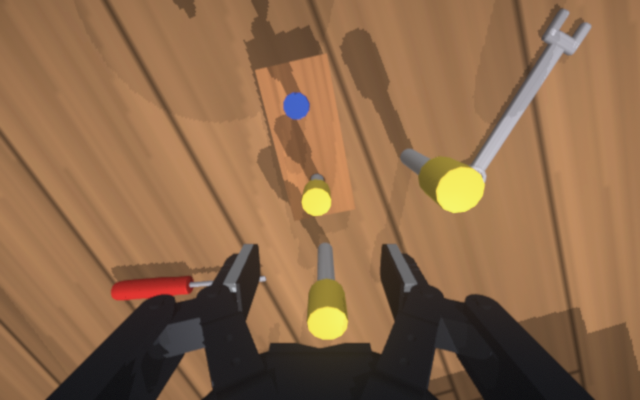

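```bash
python3 - <<'E'
from h import *
import pickle,cv2
m=pickle.load(open("wrist1.pkl","rb"))
im=cv2.imread("pics/wrist1.png"); h=cv2.cvtColor(im,40)
k=((h[...,0]>25)&(h[...,0]<35)&(h[...,1]>180)&(h[...,2]>200)).astype('uint8')
n,l,s,c=cv2.connectedComponentsWithStats(k)
for i in range(1,n):
    if s[i][4]>100: print(s[i],c[i])
p=c[[i for i in range(1,n) if 150<c[i][1]<240 and 280<c[i][0]<340 and s[i][4]>100][0]]
print("head",atz("",p,.103,m),"tcp px",proj("",np.array([.5149,-.2885,.1911]),m))
d=atz("",p,.103,m)-np.array([.5149,-.2885,0])
a=np.radians(67.3); print("dx",d[0]*np.cos(a)+d[1]*np.sin(a),"dy",d[0]*np.sin(a)-d[1]*np.cos(a))
E
```

```text
Traceback (most recent call last):
IndexError: list index out of range
```

```bash
cat > yc.py <<'E'
import cv2
def yel(f,v=200):
    im=cv2.imread(f); h=cv2.cvtColor(im,cv2.COLOR_BGR2HSV)
    k=((h[...,0]>22)&(h[...,0]<38)&(h[...,1]>150)&(h[...,2]>v)).astype('uint8')
    n,l,s,c=cv2.connectedComponentsWithStats(k)
    return [(s[i],c[i]) for i in range(1,n) if s[i][4]>60]
E
python3 - <<'E'
from h import *
from yc import yel
import pickle
m=pickle.load(open("wrist1.pkl","rb"))
for s,c in yel("pics/wrist1.png",225): print(s,c)
for p in [c for s,c in yel("pics/wrist1.png",225) if 150<c[1]<240 and 280<c[0]<350]+[(316,201)]:
    print("head",atz("",p,.103,m),"tcp px",proj("",np.array([.5149,-.2885,.1911]),m))
    d=atz("",p,.103,m)-np.array([.5149,-.2885,0])
    a=np.radians(67.3); print("dx",d[0]*np.cos(a)+d[1]*np.sin(a),"dy",d[0]*np.sin(a)-d[1]*np.cos(a))
E
```

```text
[ 437  167   47   42 1121] [461.82337199 184.00356824]
[302 189  29  27 535] [314.98691589 200.9271028 ]
[308 307  40  32 759] [323.88932806 323.88537549]
head [ 0.51148136 -0.28851801  0.103     ] tcp px [317.98866934 251.18630036]
dx -0.0013358880107660447 dy -0.0031468726828327103
head [ 0.51225502 -0.28891331  0.103     ] tcp px [317.98866934 251.18630036]
dx -0.0014020081678991889 dy -0.0022805904894786467
```

{"name": "apply_moves", "arguments": {
  "series": [
    {"dx":-0.0014,"dy":-0.0022,"dz":0.02,"wx":0,"wy":0,"wz":0},
    {"dx":-0.0014,"dy":-0.0022,"dz":0.05,"wx":0,"wy":0,"wz":0},
    {"dx":-0.0014,"dy":-0.0022,"dz":0.08,"wx":0,"wy":0,"wz":0},
    {"dx":-0.0014,"dy":-0.0022,"dz":0.105,"wx":0,"wy":0,"wz":0},
    {"dx":-0.0014,"dy":-0.0022,"dz":0.118,"wx":0,"wy":0,"wz":0},
    {"dx":-0.0014,"dy":-0.0022,"dz":0.124,"wx":0,"wy":0,"wz":0},
    {"dx":-0.0014,"dy":-0.0022,"dz":0.124,"wx":0,"wy":0,"wz":0},
    {"dx":-0.0014,"dy":-0.0022,"dz":0.124,"wx":0,"wy":0,"wz":0}
  ]
}}

```text
time: 1.83
position: [0.5133, -0.2887, 0.0679]
eef_rot: [0.832, 0.555, 0.0, 0.0]
contact_force: [0.2, 0.5, 1.1]
finger_gap: 0.761
```

```bash
python3 look.py 2 wrist side
```

```text
{'time': 1.8333, 'position': array([ 0.51331863, -0.28873817,  0.06788202]), 'eef_rot': array([8.31975864e-01, 5.54811628e-01, 1.66706488e-04, 4.37693681e-04]), 'contact_force': array([0.23959212, 0.52036258, 1.11293116]), 'finger_gap': 0.7606037891161147}
```

View pics/wrist2.png

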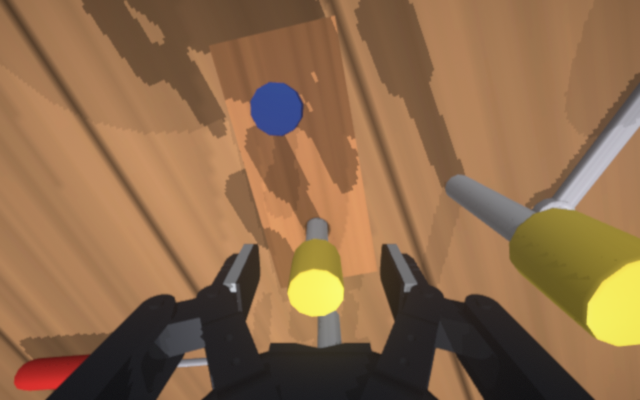

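View pics/side2.png

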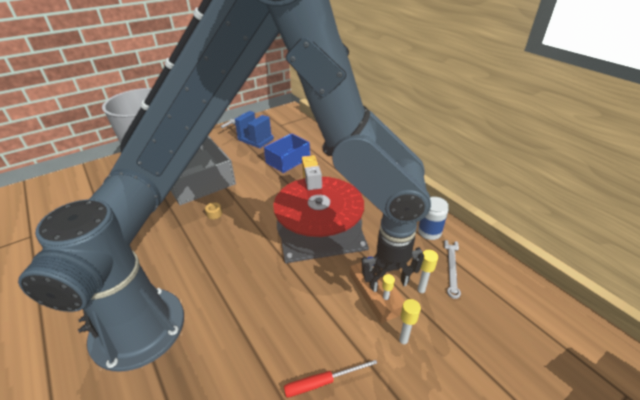

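```bash
python3 - <<'E'
from h import *
from yc import yel
import pickle
m=pickle.load(open("wrist2.pkl","rb"))
for s,c in yel("pics/wrist2.png",225): print(s,c)
a=np.radians(67.3)
for p in [(316,292.5)]:
  for z in (.1,.103):
    d=atz("",p,z,m)-np.array([.5133,-.2887,0])
    print(z,"dx",d[0]*np.cos(a)+d[1]*np.sin(a),"dy",d[0]*np.sin(a)-d[1]*np.cos(a), d)
E
```

```text
[ 587  261   53   85 3353] [617.5612884  307.38532657]
[288 269  52  47 961] [303.73361082 292.49219563]
0.1 dx -0.003255145171504695 dy -0.0006847521793023361 [-0.00188789 -0.00273875  0.1       ]
0.103 dx -0.0009756602484654712 dy -0.0006454064916700149 [-0.00097193 -0.00065102  0.103     ]
```

{"name": "apply_moves", "arguments": {
  "series": [
    {"dx":-0.001,"dy":-0.0006,"dz":0,"wx":0,"wy":0,"wz":0},
    {"dx":-0.001,"dy":-0.0006,"dz":0,"wx":0,"wy":0,"wz":0},
    {"dx":-0.001,"dy":-0.0006,"dz":0,"wx":0,"wy":0,"wz":0},
    {"dx":-0.001,"dy":-0.0006,"dz":0,"wx":0,"wy":0,"wz":0},
    {"dx":-0.001,"dy":-0.0006,"dz":0,"wx":0,"wy":0,"wz":0},
    {"dx":-0.001,"dy":-0.0006,"dz":0,"wx":0,"wy":0,"wz":0},
    {"dx":-0.001,"dy":-0.0006,"dz":0,"wx":0,"wy":0,"wz":0}
  ],
  "jaw": 255,
  "newtons": 40
}}

```text
time: 2.52
position: [0.5117, -0.2904, 0.0681]
eef_rot: [0.832, 0.554, 0.0, 0.0]
contact_force: [-1.1, -1.3, 5.2]
finger_gap: 0.289
```

{"name": "apply_moves", "arguments": {
  "series": [
    {"dx":0,"dy":0,"dz":-0.01,"wx":0,"wy":0,"wz":0},
    {"dx":0,"dy":0,"dz":-0.03,"wx":0,"wy":0,"wz":0},
    {"dx":0,"dy":0,"dz":-0.06,"wx":0,"wy":0,"wz":0},
    {"dx":0,"dy":0,"dz":-0.095,"wx":0,"wy":0,"wz":0},
    {"dx":0,"dy":0,"dz":-0.13,"wx":0,"wy":0,"wz":0},
    {"dx":0,"dy":0,"dz":-0.16,"wx":0,"wy":0,"wz":0},
    {"dx":0,"dy":0,"dz":-0.17,"wx":0,"wy":0,"wz":0},
    {"dx":0,"dy":0,"dz":-0.17,"wx":0,"wy":0,"wz":0}
  ]
}}

```text
time: 3.18
position: [0.5129, -0.2912, 0.2408]
eef_rot: [0.832, 0.554, 0.001, 0.003]
contact_force: [-0.2, 0.5, -0.8]
finger_gap: 0.292
```

```bash
python3 look.py 3 wrist
```

```text
{'time': 3.1833, 'position': array([ 0.51292699, -0.29121146,  0.24075289]), 'eef_rot': array([0.83240805, 0.55415125, 0.00102978, 0.00348716]), 'contact_force': array([-0.22526706,  0.46770097, -0.83457072]), 'finger_gap': 0.29160616548733576}
```

View pics/wrist3.png

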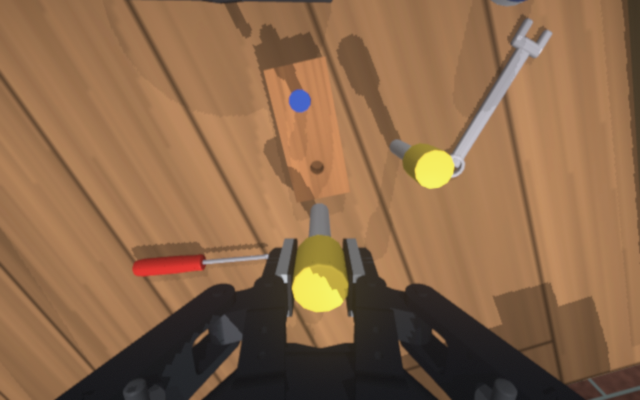

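{"name": "apply_moves", "arguments": {
  "series": [
    {"dx":0.015,"dy":-0.004,"dz":0,"wx":0,"wy":0,"wz":0},
    {"dx":0.04,"dy":-0.01,"dz":0,"wx":0,"wy":0,"wz":0},
    {"dx":0.075,"dy":-0.019,"dz":0,"wx":0,"wy":0,"wz":0},
    {"dx":0.11,"dy":-0.028,"dz":0,"wx":0,"wy":0,"wz":0},
    {"dx":0.145,"dy":-0.037,"dz":0,"wx":0,"wy":0,"wz":0},
    {"dx":0.18,"dy":-0.046,"dz":0,"wx":0,"wy":0,"wz":0},
    {"dx":0.215,"dy":-0.055,"dz":0,"wx":0,"wy":0,"wz":0},
    {"dx":0.25,"dy":-0.0635,"dz":0,"wx":0,"wy":0,"wz":0}
  ]
}}

```text
time: 3.9
position: [0.5471, -0.0318, 0.2345]
eef_rot: [0.832, 0.554, -0.002, -0.003]
contact_force: [0.4, 0.1, -0.5]
finger_gap: 0.291
```

{"name": "apply_moves", "arguments": {
  "series": [
    {"dx":0.035,"dy":-0.009,"dz":0,"wx":0,"wy":0,"wz":0},
    {"dx":0.07,"dy":-0.018,"dz":0,"wx":0,"wy":0,"wz":0},
    {"dx":0.1,"dy":-0.026,"dz":0,"wx":0,"wy":0,"wz":0},
    {"dx":0.125,"dy":-0.032,"dz":0,"wx":0,"wy":0,"wz":0},
    {"dx":0.142,"dy":-0.036,"dz":0,"wx":0,"wy":0,"wz":0},
    {"dx":0.142,"dy":-0.036,"dz":0,"wx":0,"wy":0,"wz":0},
    {"dx":0.142,"dy":-0.036,"dz":0,"wx":0,"wy":0,"wz":0},
    {"dx":0.142,"dy":-0.036,"dz":0,"wx":0,"wy":0,"wz":0}
  ]
}}

```text
time: 4.57
position: [0.5695, 0.1099, 0.2354]
eef_rot: [0.832, 0.554, -0.002, -0.001]
contact_force: [0.3, -0.8, -1.9]
finger_gap: 0.295
```

```bash
python3 look.py 4 wrist scene side; python3 -c "
import cv2
s=cv2.imread('pics/wrist4.png');cv2.imwrite('pics/c4.png',cv2.resize(s[60:340,200:440],None,fx=3.0,fy=2.1*3/2.1,interpolation=2)[:,:][:600+240])
"
```

```text
{'time': 4.5667, 'position': array([0.56946692, 0.10989308, 0.2354421 ]), 'eef_rot': array([ 0.83231504,  0.55429889, -0.00185967, -0.00097671]), 'contact_force': array([ 0.25679389, -0.81602941, -1.8580254 ]), 'finger_gap': 0.2948475426062698}
```

View pics/wrist4.png

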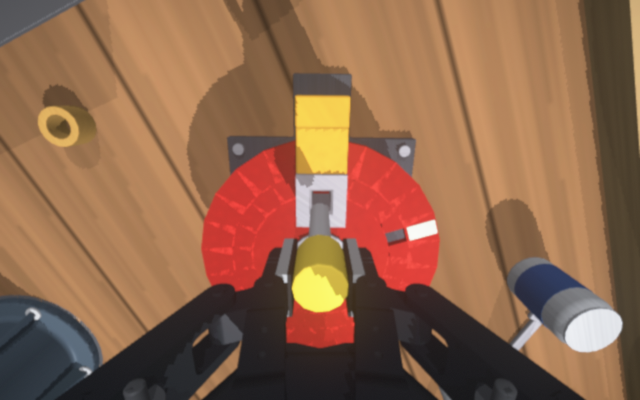

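```bash
python3 - <<'E'
import cv2,pickle
from h import *
s=cv2.imread('pics/wrist4.png');cv2.imwrite('pics/c4.png',cv2.resize(s[165:315,270:370],None,fx=6,fy=6*0.66*1/0.66*0.66,interpolation=2))
cv2.imwrite('pics/c4b.png',cv2.resize(s[165:250,280:360],None,fx=7,fy=7,interpolation=2))
m=pickle.load(open("wrist4.pkl","rb"))
T=np.array([.56947,.10989,.23544])
for dz in (.035,0,-.032,-.062): print(dz,proj("",T+[0,0,dz],m))
a=np.radians(67.3)
S=np.array([.572,.1095,.153]); ex=np.array([np.cos(a-np.pi/2),np.sin(a-np.pi/2),0]);ey=np.array([np.cos(a),np.sin(a),0])
for u,v in [(0,0),(-.008,-.009),(.008,-.009),(.008,.009),(-.008,.009)]: print(u,v,proj("",S+u*ex+v*ey,m))
E
```

```text
0.035 [317.17536282 290.68110273]
0 [317.93679538 251.20969546]
-0.032 [318.40237705 227.07470985]
-0.062 [318.72235508 210.48757677]
0 0 [321.87531434 200.75228758]
-0.008 -0.009 [312.36552511 210.77190071]
0.008 -0.009 [331.32083656 210.81170235]
0.008 0.009 [331.61810566 190.48718102]
-0.008 0.009 [312.20293353 190.45127002]
```

View pics/c4b.png

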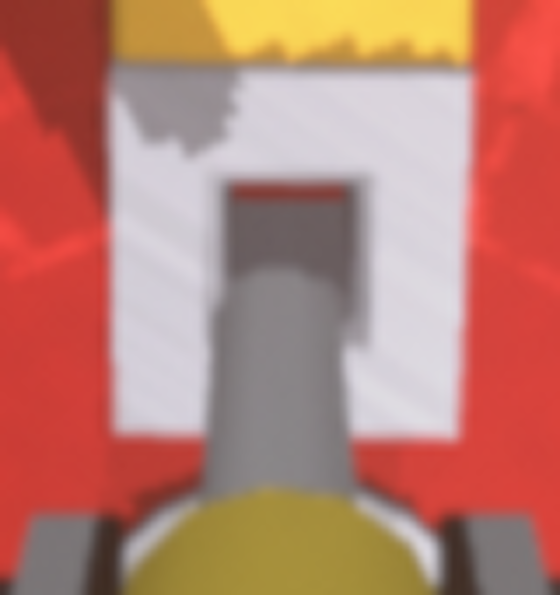

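View pics/side4.png

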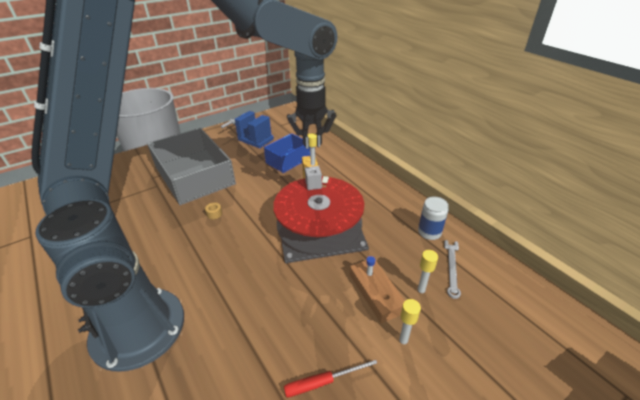

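View pics/scene4.png

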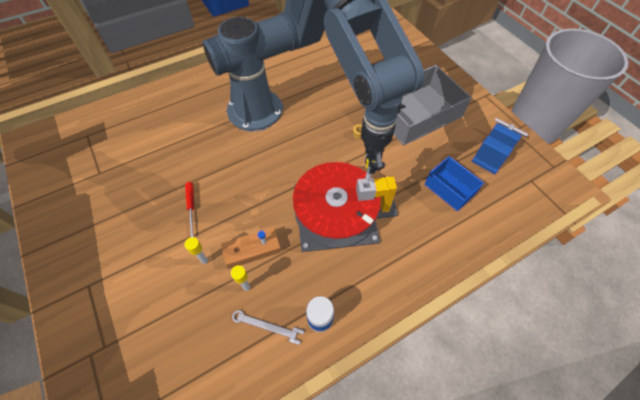

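{"name": "apply_moves", "arguments": {
  "series": [
    {"dx":0.0003,"dy":0.0006,"dz":0.006,"wx":0,"wy":0,"wz":0},
    {"dx":0.0006,"dy":0.0012,"dz":0.014,"wx":0,"wy":0,"wz":0},
    {"dx":0.0006,"dy":0.0012,"dz":0.017,"wx":0,"wy":0,"wz":0},
    {"dx":0.0006,"dy":0.0012,"dz":0.017,"wx":0,"wy":0,"wz":0},
    {"dx":0.0006,"dy":0.0012,"dz":0.017,"wx":0,"wy":0,"wz":0},
    {"dx":0.0006,"dy":0.0012,"dz":0.017,"wx":0,"wy":0,"wz":0}
  ]
}}

```text
time: 5.22
position: [0.5724, 0.1099, 0.2203]
eef_rot: [0.832, 0.554, -0.0, -0.0]
contact_force: [0.3, 0.2, -0.2]
finger_gap: 0.29
```

```bash
python3 look.py 5 wrist scene side; python3 - <<'E'
import cv2,pickle
from h import *
s=cv2.imread('pics/wrist5.png')
cv2.imwrite('pics/c5b.png',cv2.resize(s[165:250,280:360],None,fx=7,fy=7,interpolation=2))
a=cv2.imread('pics/scene5.png')[150:220,340:420]; b=cv2.imread('pics/side5.png')[120:200,280:350]
cv2.imwrite('pics/c5s.png',np.hstack([cv2.resize(a,(400,350),interpolation=2),cv2.resize(b,(350,400),interpolation=2)[:350]]))
m=pickle.load(open("wrist5.pkl","rb"))
from rig import readout
T=readout.observe()['position']; print(T)
for dz in (.035,0,-.032,-.062,.153-T[2]): print(dz,proj("",T+[0,0,dz],m))
a=np.radians(67.3)
S=np.array([.572,.1095,.153]); print(proj("",S,m))
E
```

```text
{'time': 5.2167, 'position': array([0.57236589, 0.10993565, 0.22026462]), 'eef_rot': array([ 8.32484573e-01,  5.54048226e-01, -1.32510189e-05, -1.13735742e-05]), 'contact_force': array([ 0.31712758,  0.23592991, -0.22288294]), 'finger_gap': 0.2897059631689321}
[0.57248177 0.11005405 0.22060017]
0.035 [317.53024442 290.70874504]
0 [317.98535176 251.25577315]
-0.032 [318.26331025 227.15972454]
-0.062 [318.45420121 210.61150637]
-0.0676001724767725 [318.48449198 207.98561849]
[318.1919528  208.81457793]
```

View pics/c5b.png

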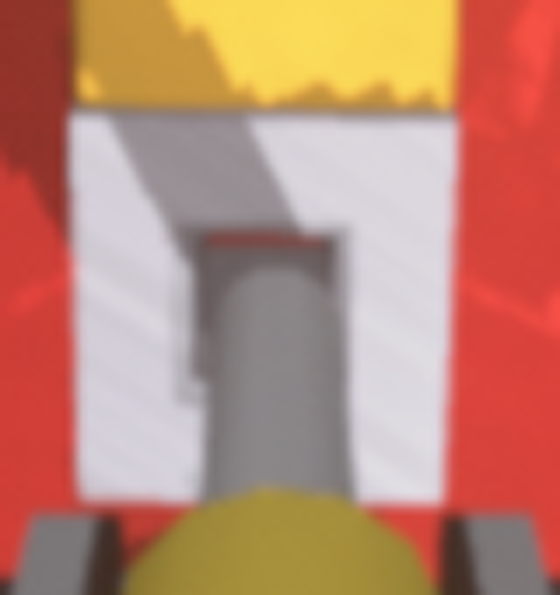

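View pics/c5s.png

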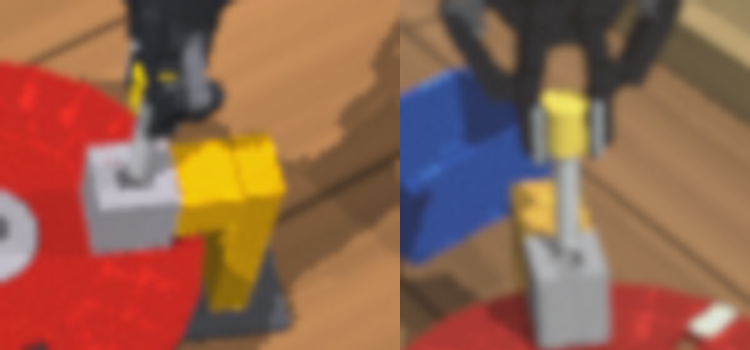

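{"name": "apply_moves", "arguments": {
  "series": [
    {"dx":-0.001,"dy":-0.0011,"dz":0,"wx":0,"wy":0,"wz":0},
    {"dx":-0.001,"dy":-0.0011,"dz":0.002,"wx":0,"wy":0,"wz":0},
    {"dx":-0.001,"dy":-0.0011,"dz":0.004,"wx":0,"wy":0,"wz":0},
    {"dx":-0.001,"dy":-0.0011,"dz":0.006,"wx":0,"wy":0,"wz":0},
    {"dx":-0.001,"dy":-0.0011,"dz":0.008,"wx":0,"wy":0,"wz":0},
    {"dx":-0.001,"dy":-0.0011,"dz":0.009,"wx":0,"wy":0,"wz":0},
    {"dx":-0.001,"dy":-0.0011,"dz":0.01,"wx":0,"wy":0,"wz":0},
    {"dx":-0.001,"dy":-0.0011,"dz":0.01,"wx":0,"wy":0,"wz":0}
  ]
}}

```text
time: 6.03
position: [0.5708, 0.1095, 0.21]
eef_rot: [0.832, 0.554, -0.0, -0.0]
contact_force: [0.2, 0.2, -0.2]
finger_gap: 0.295
```

```bash
python3 look.py 6 wrist; python3 - <<'E'
import cv2,pickle
from h import *
s=cv2.imread('pics/wrist6.png')
cv2.imwrite('pics/c6b.png',cv2.resize(s[165:250,280:360],None,fx=7,fy=7,interpolation=2))
E
```

```text
{'time': 6.0333, 'position': array([0.57075405, 0.10952265, 0.20999854]), 'eef_rot': array([ 8.32444296e-01,  5.54108674e-01, -2.28002055e-04, -1.40930682e-04]), 'contact_force': array([ 0.16177153,  0.19901405, -0.21887177]), 'finger_gap': 0.29527666791809637}
```

View pics/c6b.png

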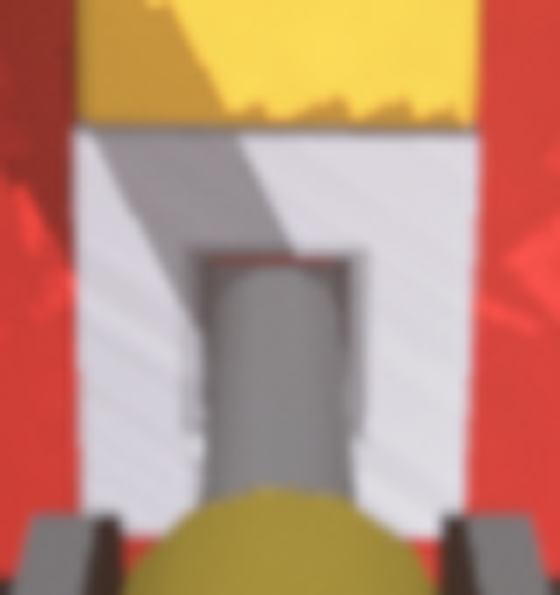

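{"name": "apply_moves", "arguments": {
  "series": [
    {"dx":0,"dy":0,"dz":0.004,"wx":0,"wy":0,"wz":0},
    {"dx":0,"dy":0,"dz":0.01,"wx":0,"wy":0,"wz":0},
    {"dx":0,"dy":0,"dz":0.016,"wx":0,"wy":0,"wz":0},
    {"dx":0,"dy":0,"dz":0.022,"wx":0,"wy":0,"wz":0},
    {"dx":0,"dy":0,"dz":0.027,"wx":0,"wy":0,"wz":0},
    {"dx":0,"dy":0,"dz":0.03,"wx":0,"wy":0,"wz":0},
    {"dx":0,"dy":0,"dz":0.03,"wx":0,"wy":0,"wz":0}
  ]
}}

```text
time: 6.67
position: [0.5703, 0.1095, 0.1792]
eef_rot: [0.832, 0.554, -0.001, -0.001]
contact_force: [-1.3, -0.4, -0.5]
finger_gap: 0.292
```

{"name": "apply_moves", "arguments": {
  "series": [
    {"dx":0,"dy":0,"dz":0.004,"wx":0,"wy":0,"wz":0},
    {"dx":0,"dy":0,"dz":0.008,"wx":0,"wy":0,"wz":0},
    {"dx":0,"dy":0,"dz":0.011,"wx":0,"wy":0,"wz":0},
    {"dx":0,"dy":0,"dz":0.013,"wx":0,"wy":0,"wz":0},
    {"dx":0,"dy":0,"dz":0.013,"wx":0,"wy":0,"wz":0}
  ]
}}

```text
time: 7.08
position: [0.5706, 0.1095, 0.1668]
eef_rot: [0.832, 0.554, -0.0, -0.0]
contact_force: [0.2, 0.5, 0.2]
finger_gap: 0.295
```

```bash
python3 look.py 7 wrist side; python3 - <<'E'
import cv2,pickle
from h import *
s=cv2.imread('pics/wrist7.png')[165:320,250:390]
b=cv2.imread('pics/side7.png')[120:200,280:350]
cv2.imwrite('pics/c7.png',np.hstack([cv2.resize(s,(420,465),interpolation=2),cv2.resize(b,(350,465),interpolation=2)]))
E
```

```text
{'time': 7.0833, 'position': array([0.57055155, 0.10951169, 0.16677514]), 'eef_rot': array([ 8.32435429e-01,  5.54121833e-01, -4.22713552e-04, -2.67315514e-04]), 'contact_force': array([0.18045914, 0.50441313, 0.16156281]), 'finger_gap': 0.29524074274829204}
```

View pics/c7.png

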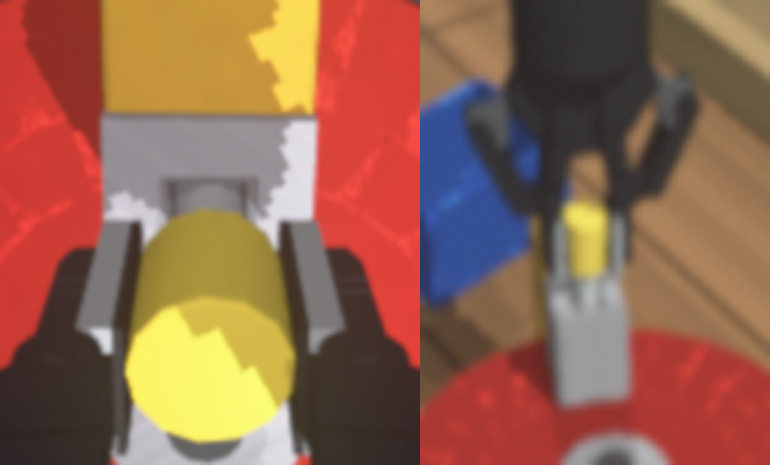

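{"name": "apply_moves", "arguments": {
  "series": [
    {"dx":0,"dy":0,"dz":0.002,"wx":0,"wy":0,"wz":0},
    {"dx":0,"dy":0,"dz":0.004,"wx":0,"wy":0,"wz":0},
    {"dx":0,"dy":0,"dz":0.004,"wx":0,"wy":0,"wz":0},
    {"dx":0,"dy":0,"dz":0.004,"wx":0,"wy":0,"wz":0}
  ]
}}

```text
time: 7.52
position: [0.5707, 0.1095, 0.1632]
eef_rot: [0.832, 0.554, -0.0, -0.0]
contact_force: [-0.1, -0.4, -0.6]
finger_gap: 0.292
```

Release.

{"name": "apply_moves", "arguments": {
  "series": [
    {"dx":0,"dy":0,"dz":0,"wx":0,"wy":0,"wz":0},
    {"dx":0,"dy":0,"dz":0,"wx":0,"wy":0,"wz":0},
    {"dx":0,"dy":0,"dz":0,"wx":0,"wy":0,"wz":0},
    {"dx":0,"dy":0,"dz":0,"wx":0,"wy":0,"wz":0},
    {"dx":0,"dy":0,"dz":0,"wx":0,"wy":0,"wz":0},
    {"dx":0,"dy":0,"dz":0,"wx":0,"wy":0,"wz":0}
  ],
  "jaw": 60
}}

```text
time: 8.02
position: [0.5709, 0.1095, 0.1634]
eef_rot: [0.832, 0.554, 0.0, 0.0]
contact_force: [0.6, -0.7, 0.8]
finger_gap: 0.764
```

```bash
python3 look.py 8 wrist side; python3 - <<'E'
import cv2,pickle
from h import *
s=cv2.imread('pics/wrist8.png')[165:320,250:390]
b=cv2.imread('pics/side8.png')[120:200,280:350]
cv2.imwrite('pics/c8.png',np.hstack([cv2.resize(s,(420,465),interpolation=2),cv2.resize(b,(350,465),interpolation=2)]))
E
```

```text
{'time': 8.0167, 'position': array([0.57092022, 0.10953757, 0.16339085]), 'eef_rot': array([8.32430781e-01, 5.54129038e-01, 6.10629996e-05, 3.21611301e-05]), 'contact_force': array([ 0.63873184, -0.73183177,  0.79373913]), 'finger_gap': 0.7635374306038214}
```

View pics/c8.png

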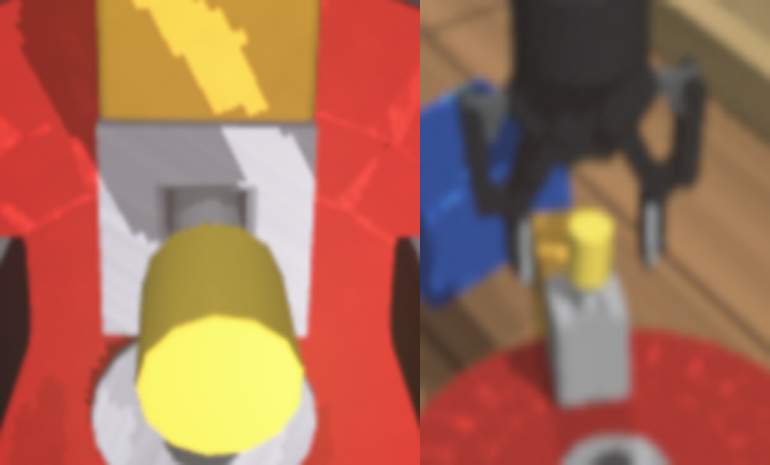

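{"name": "apply_moves", "arguments": {
  "series": [
    {"dx":0,"dy":0,"dz":-0.008,"wx":0,"wy":0,"wz":0},
    {"dx":0,"dy":0,"dz":-0.025,"wx":0,"wy":0,"wz":0},
    {"dx":0,"dy":0,"dz":-0.05,"wx":0,"wy":0,"wz":0},
    {"dx":0,"dy":0,"dz":-0.075,"wx":0,"wy":0,"wz":0},
    {"dx":0,"dy":0,"dz":-0.085,"wx":0,"wy":0,"wz":0}
  ]
}}

```text
time: 8.53
position: [0.5728, 0.1096, 0.2523]
eef_rot: [0.832, 0.554, 0.003, 0.002]
contact_force: [0.5, 0.1, 0.1]
finger_gap: 0.761
```

```bash
python3 look.py 9 wrist scene; python3 - <<'E'
from h import *
for n in("scene","side"): print(n,ray(n,(320,200)))
H=np.array([.5385,.032]);
for n in("scene","side"): print(n,proj(n,[.571,.1095,.197]))
E
```

```text
{'time': 8.5333, 'position': array([0.57281619, 0.10959841, 0.25227006]), 'eef_rot': array([0.83241619, 0.5541412 , 0.00274316, 0.00181165]), 'contact_force': array([0.46791694, 0.08170933, 0.12673209]), 'finger_gap': 0.7607713206484895}
scene (array([ 0.99146425, -0.28720089,  1.02882742]), array([-0.43579857,  0.25373938, -0.86367965]))
side (array([ 0.08696892, -0.64877204,  0.77546542]), array([ 0.43203226,  0.64284238, -0.63284208]))
scene [367.81233997 175.76308595]
side [311.85255852 158.00882503]
```

View pics/wrist9.png

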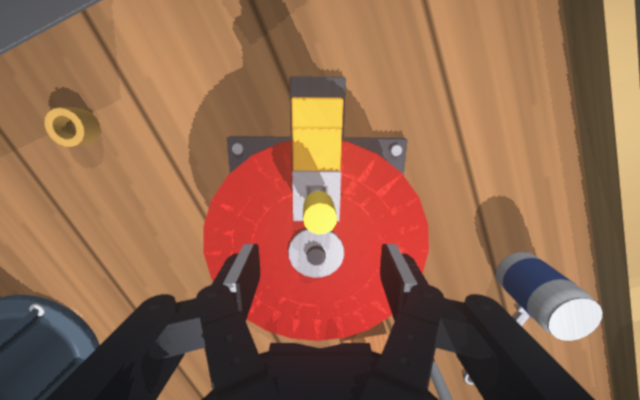

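View pics/scene9.png

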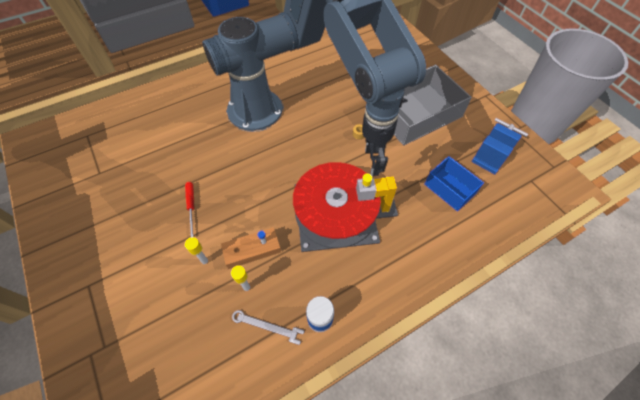

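{"name": "apply_moves", "arguments": {
  "series": [
    {"dx":-0.012,"dy":-0.016,"dz":0,"wx":0,"wy":0,"wz":0},
    {"dx":-0.03,"dy":-0.041,"dz":0,"wx":0,"wy":0,"wz":0},
    {"dx":-0.05,"dy":-0.068,"dz":0,"wx":0,"wy":0,"wz":0},
    {"dx":-0.07,"dy":-0.095,"dz":0.01,"wx":0,"wy":0,"wz":0},
    {"dx":-0.085,"dy":-0.114,"dz":0.03,"wx":0,"wy":0,"wz":0},
    {"dx":-0.085,"dy":-0.114,"dz":0.06,"wx":0,"wy":0,"wz":0},
    {"dx":-0.085,"dy":-0.114,"dz":0.09,"wx":0,"wy":0,"wz":0},
    {"dx":-0.085,"dy":-0.114,"dz":0.12,"wx":0,"wy":0,"wz":0}
  ],
  "jaw": 255
}}

```text
time: 9.3
position: [0.4316, 0.075, 0.1269]
eef_rot: [0.833, 0.554, -0.0, -0.0]
contact_force: [1.1, -0.9, -0.1]
finger_gap: 0.004
```

{"name": "apply_moves", "arguments": {
  "series": [
    {"dx":0,"dy":0,"dz":0.01,"wx":0,"wy":0,"wz":0},
    {"dx":0,"dy":0,"dz":0.012,"wx":0,"wy":0,"wz":0},
    {"dx":0,"dy":0,"dz":0.012,"wx":0,"wy":0,"wz":0},
    {"dx":0,"dy":0,"dz":0.012,"wx":0,"wy":0,"wz":0}
  ]
}}

```text
time: 9.63
position: [0.4329, 0.0751, 0.1163]
eef_rot: [0.832, 0.554, -0.0, -0.0]
contact_force: [-0.5, -0.0, 1.0]
finger_gap: 0.001
```

```bash
python3 look.py 10 wrist scene side; python3 - <<'E'
import cv2
from h import *
s=cv2.imread('pics/scene10.png')[140:260,270:420]
b=cv2.imread('pics/side10.png')[100:260,260:400]
cv2.imwrite('pics/c10.png',np.hstack([cv2.resize(s,(450,360),interpolation=2),cv2.resize(b,(315,360),interpolation=2)]))
E
```

```text
{'time': 9.6333, 'position': array([0.43291113, 0.07511063, 0.1162813 ]), 'eef_rot': array([ 8.32438805e-01,  5.54116968e-01, -1.09333004e-04, -9.55200191e-05]), 'contact_force': array([-0.50077222, -0.0493361 ,  0.96173397]), 'finger_gap': 0.0005860985160210544}
```

View pics/c10.png

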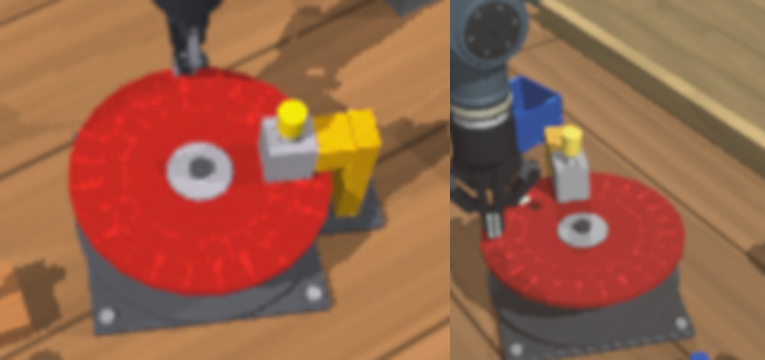

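View pics/wrist10.png

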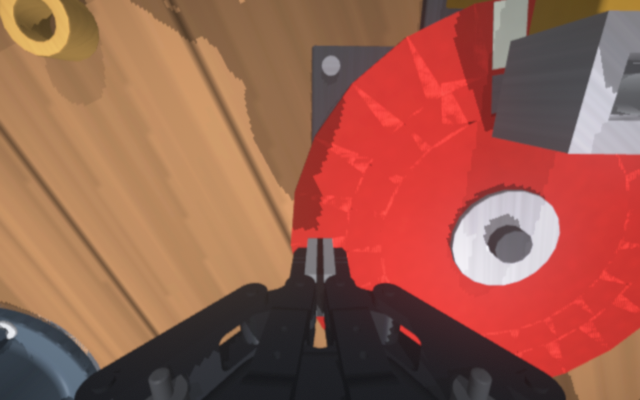

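{"name": "apply_moves", "arguments": {
  "series": [
    {"dx":0,"dy":0,"dz":0.006,"wx":0,"wy":0,"wz":0},
    {"dx":0,"dy":0,"dz":0.011,"wx":0,"wy":0,"wz":0},
    {"dx":0,"dy":0,"dz":0.014,"wx":0,"wy":0,"wz":0},
    {"dx":0,"dy":0,"dz":0.0155,"wx":0,"wy":0,"wz":0},
    {"dx":0,"dy":0,"dz":0.0165,"wx":0,"wy":0,"wz":0},
    {"dx":0,"dy":0,"dz":0.0165,"wx":0,"wy":0,"wz":0}
  ]
}}

```text
time: 10.28
position: [0.4326, 0.075, 0.0996]
eef_rot: [0.832, 0.554, -0.0, -0.0]
contact_force: [0.2, -0.7, 1.2]
finger_gap: -0.001
```

{"name": "apply_moves", "arguments": {
  "series": [
    {"dx":0,"dy":0,"dz":0,"wx":0,"wy":0,"wz":0},
    {"dx":0,"dy":0,"dz":0,"wx":0,"wy":0,"wz":0},
    {"dx":0,"dy":0,"dz":0,"wx":0,"wy":0,"wz":0}
  ]
}}

```text
time: 10.53
position: [0.433, 0.0751, 0.0999]
eef_rot: [0.832, 0.554, 0.0, 0.0]
contact_force: [-1.4, -2.9, 1.3]
finger_gap: -0.002
```

```bash
cat > spd.py <<'E'
import sys,cv2
from h import *
from rig import readout
H=np.array([.5385,.032]); A0=np.radians(67.3)
def ang(n,im,z=.098):
    m=viewer.camera_model(n)
    yy,xx=np.mgrid[0:400,0:640]; 
    V=m['view'];R=V[:3,:3];c=-R.T@V[:3,3]
    d=np.stack([xx,yy,np.ones_like(xx)],-1)@np.linalg.inv(m['mtx']).T@R
    s=(z-c[2])/d[...,2]; X=c[0]+s*d[...,0]-H[0]; Y=c[1]+s*d[...,1]-H[1]
    r=np.hypot(X,Y); th=(np.arctan2(Y,X)-A0)%(2*np.pi)
    i=im.astype(int); w=(i.min(-1)>170)&(r>.096)&(r<.131)&(np.abs((th+np.pi)%(2*np.pi)-np.pi)>.32)
    k=w.sum()
    if k<4: return None,k
    return np.angle(np.exp(1j*th[w]).mean())%(2*np.pi),k
if __name__=="__main__":
    tag=sys.argv[1]; seq=sys.argv[2:] or ["scene","scene"]
    F=[]
    o=readout.observe(); F.append(o['contact_force'])
    P=[];
    for j,n in enumerate(seq):
        t=readout.observe()['time']; im=viewer.capture(n); F.append(readout.observe()['contact_force'])
        a,k=ang(n,im); P.append((round(t,3),n,None if a is None else round(float(a),3),int(k)))
        cv2.imwrite(f"pics/{tag}_{j}{n}.png",im[:,:,::-1])
    F=np.array(F); u=np.array([np.cos(A0),np.sin(A0),0])
    print(P); print("Fz",F[:,2].round(1),"tang",(F@u).round(1),"z",readout.observe()['position'][2].round(4))
E
python3 spd.py a scene side scene side
```

```text
[(10.533, 'scene', 4.571, 59), (10.583, 'side', 4.759, 27), (10.633, 'scene', 5.01, 55), (10.683, 'side', 5.176, 22)]
Fz [ 1.3  3.3 -0.   1.3 -0. ] tang [-3.2 -0.7  0.4 -0.8 -0.3] z 0.0999
```

{"name": "apply_moves", "arguments": {
  "series": [
    {"dx":0,"dy":0,"dz":0.0004,"wx":0,"wy":0,"wz":0},
    {"dx":0,"dy":0,"dz":0.0004,"wx":0,"wy":0,"wz":0},
    {"dx":0,"dy":0,"dz":0.0004,"wx":0,"wy":0,"wz":0},
    {"dx":0,"dy":0,"dz":0.0004,"wx":0,"wy":0,"wz":0}
  ]
}}

```text
time: 11.07
position: [0.433, 0.0751, 0.0995]
eef_rot: [0.832, 0.554, 0.0, 0.0]
contact_force: [-0.1, -1.2, 0.6]
finger_gap: 0.002
```

```bash
python3 spd.py b scene scene scene side
```

```text
[(11.067, 'scene', None, 3), (11.117, 'scene', None, 3), (11.167, 'scene', 0.596, 19), (11.217, 'side', None, 0)]
Fz [0.6 1.5 1.6 1.9 1.3] tang [-1.1 -1.4 -1.1 -1.3 -1.4] z 0.0994
```

{"name": "apply_moves", "arguments": {
  "series": [
    {"dx":0,"dy":0,"dz":0.0004,"wx":0,"wy":0,"wz":0},
    {"dx":0,"dy":0,"dz":0.0004,"wx":0,"wy":0,"wz":0},
    {"dx":0,"dy":0,"dz":0.0004,"wx":0,"wy":0,"wz":0},
    {"dx":0,"dy":0,"dz":0.0004,"wx":0,"wy":0,"wz":0}
  ]
}}

```text
time: 11.6
position: [0.4328, 0.075, 0.099]
eef_rot: [0.832, 0.554, -0.0, -0.0]
contact_force: [-0.4, -1.5, 2.4]
finger_gap: -0.003
```

```bash
python3 spd.py c scene scene scene scene
```

```text
[(11.6, 'scene', 2.034, 39), (11.65, 'scene', 2.202, 40), (11.7, 'scene', 2.358, 40), (11.75, 'scene', 2.548, 46)]
Fz [2.4 2.3 2.2 2.6 1. ] tang [-1.5 -0.8 -2.4 -1.8 -1.7] z 0.099
```

{"name": "apply_moves", "arguments": {
  "series": [
    {"dx":0,"dy":0,"dz":0.0004,"wx":0,"wy":0,"wz":0},
    {"dx":0,"dy":0,"dz":0.0007,"wx":0,"wy":0,"wz":0},
    {"dx":0,"dy":0,"dz":0.0007,"wx":0,"wy":0,"wz":0},
    {"dx":0,"dy":0,"dz":0.0007,"wx":0,"wy":0,"wz":0}
  ]
}}

```text
time: 12.13
position: [0.4329, 0.0751, 0.0983]
eef_rot: [0.832, 0.554, -0.0, 0.0]
contact_force: [-0.8, -1.3, 3.0]
finger_gap: 0.001
```

```bash
python3 spd.py d scene scene scene scene
```

```text
[(12.133, 'scene', 3.739, 48), (12.183, 'scene', 3.885, 53), (12.233, 'scene', 4.025, 54), (12.283, 'scene', 4.156, 54)]
Fz [3.  0.4 2.5 1.9 3.4] tang [-1.5 -1.2 -0.5 -1.9 -2.1] z 0.0983
```

{"name": "apply_moves", "arguments": {
  "series": [
    {"dx":0,"dy":0,"dz":0.0004,"wx":0,"wy":0,"wz":0},
    {"dx":0,"dy":0,"dz":0.0006,"wx":0,"wy":0,"wz":0},
    {"dx":0,"dy":0,"dz":0.0006,"wx":0,"wy":0,"wz":0}
  ]
}}

```text
time: 12.58
position: [0.4329, 0.075, 0.0977]
eef_rot: [0.832, 0.554, -0.0, 0.0]
contact_force: [-0.5, -2.2, 2.8]
finger_gap: -0.001
```

```bash
python3 spd.py e scene side scene side
```

```text
[(12.583, 'scene', 4.867, 55), (12.633, 'side', 4.859, 25), (12.683, 'scene', 5.051, 53), (12.733, 'side', 5.028, 25)]
Fz [2.8 3.5 3.4 3.9 4.3] tang [-2.3 -2.  -2.3 -2.8 -1.9] z 0.0977
```

{"name": "apply_moves", "arguments": {
  "series": [
    {"dx":0,"dy":0,"dz":0.0002,"wx":0,"wy":0,"wz":0},
    {"dx":0,"dy":0,"dz":0.0002,"wx":0,"wy":0,"wz":0}
  ]
}}

```text
time: 12.95
position: [0.4329, 0.0751, 0.0975]
eef_rot: [0.832, 0.554, -0.0, 0.0]
contact_force: [-1.7, -2.4, 4.0]
finger_gap: -0.002
```

```bash
python3 spd.py f scene scene scene
```

```text
[(12.95, 'scene', 5.462, 52), (13.0, 'scene', 5.531, 52), (13.05, 'scene', 5.588, 51)]
Fz [4.  3.6 3.9 3.6] tang [-2.9 -1.5 -1.9 -2.1] z 0.0975
```

{"name": "apply_moves", "arguments": {
  "series": [
    {"dx":0,"dy":0,"dz":0.0001,"wx":0,"wy":0,"wz":0},
    {"dx":0,"dy":0,"dz":0.0001,"wx":0,"wy":0,"wz":0},
    {"dx":0,"dy":0,"dz":0.0001,"wx":0,"wy":0,"wz":0},
    {"dx":0,"dy":0,"dz":0.0001,"wx":0,"wy":0,"wz":0},
    {"dx":0,"dy":0,"dz":0.0001,"wx":0,"wy":0,"wz":0},
    {"dx":0,"dy":0,"dz":0.0001,"wx":0,"wy":0,"wz":0}
  ]
}}

```text
time: 13.6
position: [0.4329, 0.0751, 0.0974]
eef_rot: [0.832, 0.554, 0.0, 0.0]
contact_force: [-0.9, -2.3, 2.8]
finger_gap: 0.001
```

```bash
python3 spd.py g scene side wrist scene;  python3 - <<'E'
import cv2
from h import *
s=cv2.imread('pics/g_0scene.png')[140:260,270:420]
b=cv2.imread('pics/g_1side.png')[100:260,260:400]
cv2.imwrite('pics/cg.png',np.hstack([cv2.resize(s,(450,360),interpolation=2),cv2.resize(b,(315,360),interpolation=2)]))
E
```

```text
[(13.6, 'scene', 0.534, 5), (13.65, 'side', None, 0), (13.7, 'wrist', None, 0), (13.75, 'scene', 0.534, 5)]
Fz [2.8 2.8 3.6 4.3 3.9] tang [-2.4 -2.3 -3.2 -2.6 -2.7] z 0.0974
```

View pics/cg.png

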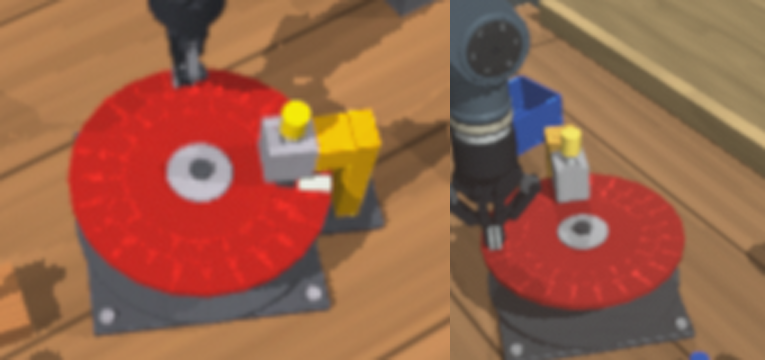

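View pics/g_2wrist.png

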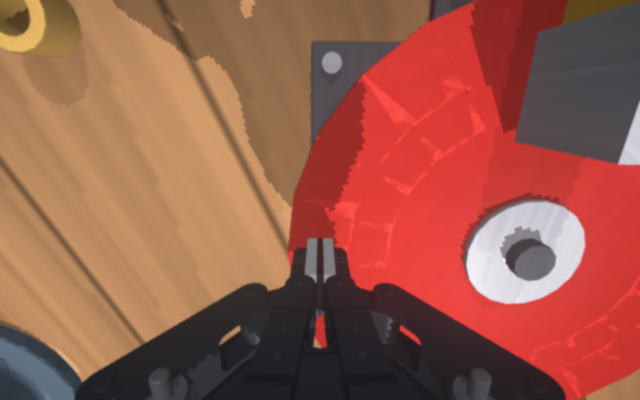

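```bash
python3 - <<'E'
import cv2
from h import *
a=[cv2.resize(cv2.imread(f'pics/{f}.png')[160:215,345:410],None,fx=6,fy=6,interpolation=2) for f in ('f_2scene','g_3scene')]
cv2.imwrite('pics/cg2.png',np.hstack(a))
E
```

```text
(no output)
```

View pics/cg2.png

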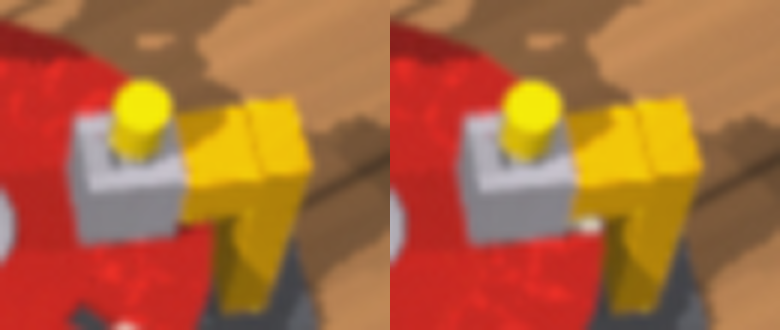

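{"name": "apply_moves", "arguments": {
  "series": [
    {"dx":0,"dy":0,"dz":0,"wx":0,"wy":0,"wz":0},
    {"dx":0,"dy":0,"dz":0,"wx":0,"wy":0,"wz":0},
    {"dx":0,"dy":0,"dz":0,"wx":0,"wy":0,"wz":0},
    {"dx":0,"dy":0,"dz":0,"wx":0,"wy":0,"wz":0}
  ]
}}

```text
time: 14.13
position: [0.433, 0.0752, 0.0974]
eef_rot: [0.832, 0.554, 0.0, -0.0]
contact_force: [-1.3, -1.4, 3.5]
finger_gap: 0.004
```

```bash
python3 spd.py h scene side wrist side;  python3 - <<'E'
import cv2
from h import *
a=[cv2.resize(cv2.imread(f'pics/{f}.png')[160:215,345:410],None,fx=6,fy=6,interpolation=2) for f in ('h_0scene',)]
a+=[cv2.resize(cv2.imread(f'pics/{f}.png')[140:195,285:350],None,fx=6,fy=6,interpolation=2) for f in ('h_3side',)]
cv2.imwrite('pics/ch2.png',np.hstack(a))
E
```

```text
[(14.133, 'scene', None, 3), (14.183, 'side', None, 0), (14.233, 'wrist', None, 0), (14.283, 'side', None, 0)]
Fz [3.5 4.  3.1 3.3 4. ] tang [-1.8 -1.7 -1.1 -2.6 -0.2] z 0.0974
```

View pics/ch2.png

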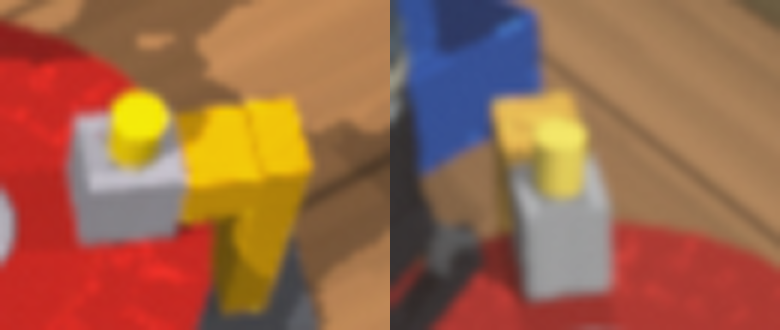

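View pics/h_2wrist.png

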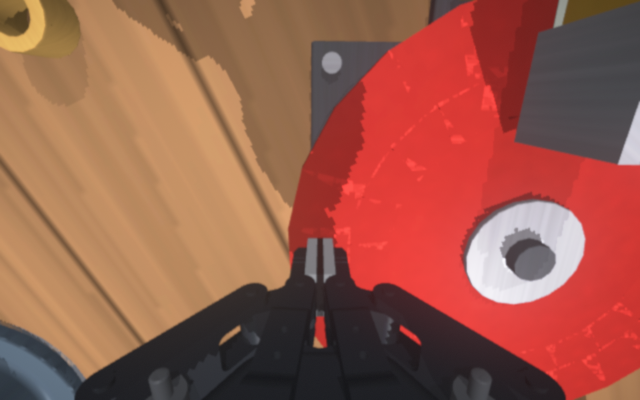

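{"name": "apply_moves", "arguments": {
  "series": [
    {"dx":0,"dy":0,"dz":0,"wx":0,"wy":0,"wz":0},
    {"dx":0,"dy":0,"dz":0,"wx":0,"wy":0,"wz":0},
    {"dx":0,"dy":0,"dz":0,"wx":0,"wy":0,"wz":0}
  ]
}}

```text
time: 14.58
position: [0.433, 0.0751, 0.0974]
eef_rot: [0.832, 0.554, 0.0, 0.0]
contact_force: [-0.9, -0.9, 4.1]
finger_gap: 0.003
```

```bash
python3 spd.py i wrist side scene;  python3 - <<'E'
import cv2
from h import *
a=[cv2.resize(cv2.imread(f'pics/{f}.png')[160:215,345:410],(260,220),interpolation=2) for f in ('i_2scene',)]
a+=[cv2.resize(cv2.imread(f'pics/{f}.png')[140:195,285:350],(260,220),interpolation=2) for f in ('i_1side',)]
a+=[cv2.resize(cv2.imread(f'pics/{f}.png')[0:55,520:585],(260,220),interpolation=2) for f in ('i_0wrist',)]
cv2.imwrite('pics/ci2.png',np.hstack(a))
x=cv2.imread('pics/h_2wrist.png').astype(int);y=cv2.imread('pics/i_0wrist.png').astype(int)
print(np.abs(x-y)[0:250,330:520].mean())
E
```

```text
[(14.583, 'wrist', None, 0), (14.633, 'side', None, 0), (14.683, 'scene', None, 3)]
Fz [4.1 4.7 4.1 3.5] tang [-1.2 -1.  -2.7 -1.6] z 0.0974
1.465578947368421
```

View pics/ci2.png

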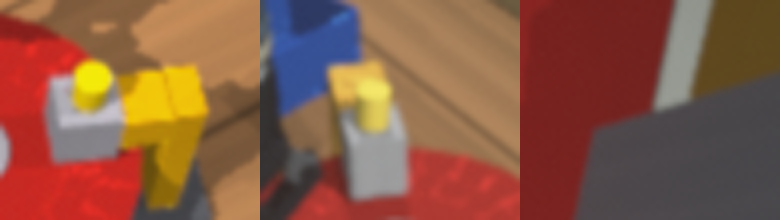

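{"name": "apply_moves", "arguments": {
  "series": [
    {"dx":0,"dy":0,"dz":-0.001,"wx":0,"wy":0,"wz":0},
    {"dx":0,"dy":0,"dz":-0.002,"wx":0,"wy":0,"wz":0},
    {"dx":0,"dy":0,"dz":-0.004,"wx":0,"wy":0,"wz":0},
    {"dx":0,"dy":0,"dz":-0.015,"wx":0,"wy":0,"wz":0},
    {"dx":0,"dy":0,"dz":-0.04,"wx":0,"wy":0,"wz":0},
    {"dx":0,"dy":0,"dz":-0.075,"wx":0,"wy":0,"wz":0},
    {"dx":0,"dy":0,"dz":-0.11,"wx":0,"wy":0,"wz":0},
    {"dx":0,"dy":0,"dz":-0.135,"wx":0,"wy":0,"wz":0}
  ]
}}

```text
time: 15.4
position: [0.4334, 0.0753, 0.2348]
eef_rot: [0.832, 0.554, 0.001, 0.001]
contact_force: [1.1, -0.3, -0.6]
finger_gap: 0.003
```

```bash
python3 spd.py j wrist side scene;  python3 - <<'E'
import cv2
from h import *
from rig import readout
print(readout.observe()['position'],readout.observe()['eef_rot'])
a=[cv2.resize(cv2.imread(f'pics/{f}.png')[160:215,345:410],(390,330),interpolation=2) for f in ('j_2scene',)]
a+=[cv2.resize(cv2.imread(f'pics/{f}.png')[140:195,285:350],(390,330),interpolation=2) for f in ('j_1side',)]
cv2.imwrite('pics/cj2.png',np.hstack(a))
E
```

```text
[(15.4, 'wrist', 5.859, 242), (15.45, 'side', None, 0), (15.5, 'scene', None, 3)]
Fz [-0.6  1.6  0.1  0.6] tang [ 0.2  1.4 -0.2 -0.7] z 0.2342
[0.43415328 0.07523919 0.23422673] [0.83241144 0.55415165 0.00219826 0.00151899]
```

View pics/cj2.png

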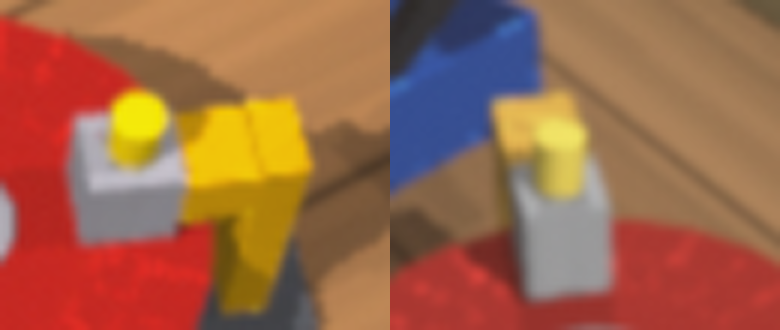

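View pics/j_0wrist.png

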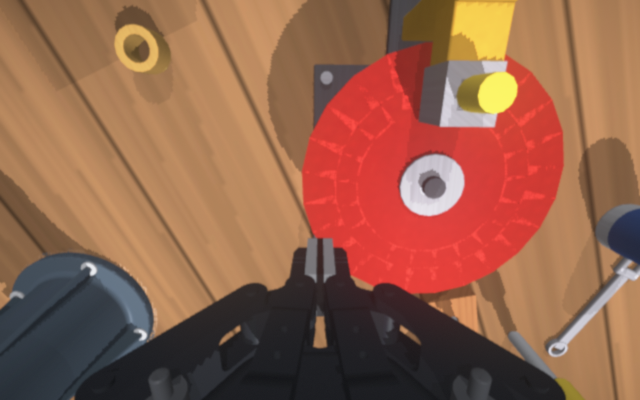

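{"name": "apply_moves", "arguments": {
  "series": [
    {"dx":0.012,"dy":0.016,"dz":0,"wx":0,"wy":0,"wz":0},
    {"dx":0.032,"dy":0.043,"dz":0,"wx":0,"wy":0,"wz":0},
    {"dx":0.054,"dy":0.072,"dz":0,"wx":0,"wy":0,"wz":0},
    {"dx":0.074,"dy":0.1,"dz":0,"wx":0,"wy":0,"wz":0},
    {"dx":0.084,"dy":0.113,"dz":0,"wx":0,"wy":0,"wz":0},
    {"dx":0.084,"dy":0.113,"dz":0,"wx":0,"wy":0,"wz":0},
    {"dx":0.084,"dy":0.113,"dz":0.01,"wx":0,"wy":0,"wz":0},
    {"dx":0.084,"dy":0.113,"dz":0.01,"wx":0,"wy":0,"wz":0}
  ]
}}

```text
time: 16.22
position: [0.5661, 0.1089, 0.2189]
eef_rot: [0.832, 0.554, -0.003, -0.002]
contact_force: [-0.3, 0.2, -0.2]
finger_gap: 0.002
```

```bash
python3 look.py 11 wrist side scene; python3 - <<'E'
import cv2
from h import *
a=[cv2.resize(cv2.imread(f'pics/{f}.png')[150:215,345:410],(390,390),interpolation=2) for f in ('scene11',)]
a+=[cv2.resize(cv2.imread(f'pics/{f}.png')[130:195,285:350],(390,390),interpolation=2) for f in ('side11',)]
cv2.imwrite('pics/c11.png',np.hstack(a))
E
```

```text
{'time': 16.2167, 'position': array([0.56606762, 0.10892398, 0.21885527]), 'eef_rot': array([ 0.83241271,  0.55414059, -0.00346317, -0.00230043]), 'contact_force': array([-0.31934501,  0.24454748, -0.21826623]), 'finger_gap': 0.001833290729398397}
```

View pics/c11.png

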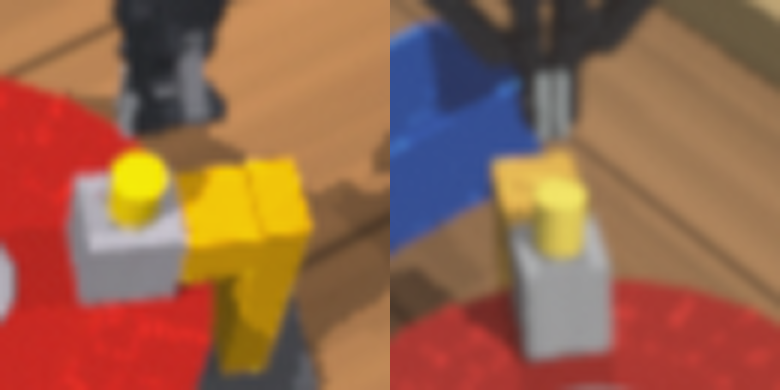

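View pics/wrist11.png

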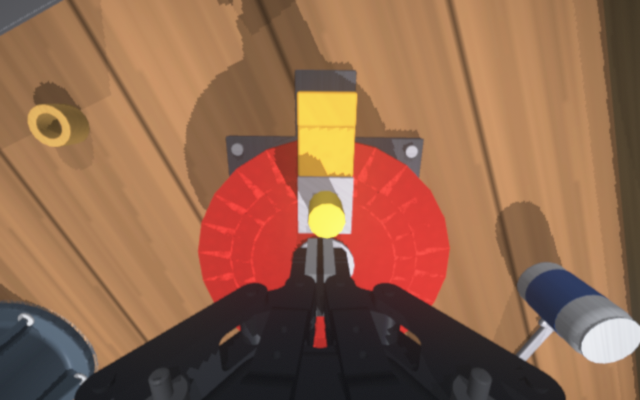

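{"name": "apply_moves", "arguments": {
  "series": [
    {"dx":0,"dy":0,"dz":0.005,"wx":0,"wy":0,"wz":0},
    {"dx":0,"dy":0,"dz":0.01,"wx":0,"wy":0,"wz":0},
    {"dx":0,"dy":0,"dz":0.01,"wx":0,"wy":0,"wz":0},
    {"dx":0,"dy":0,"dz":0.01,"wx":0,"wy":0,"wz":0},
    {"dx":0,"dy":0,"dz":0.01,"wx":0,"wy":0,"wz":0}
  ]
}}

```text
time: 16.78
position: [0.5696, 0.109, 0.2125]
eef_rot: [0.832, 0.554, 0.0, 0.0]
contact_force: [0.4, 0.3, 1.0]
finger_gap: -0.002
```

```bash
python3 look.py 12 wrist; python3 - <<'E'
import pickle
from h import *
from yc import yel
from rig import readout
m=pickle.load(open("wrist12.pkl","rb")); T=readout.observe()['position']
for s,c in yel("pics/wrist12.png",235):
    print(s,c)
    for z in (.183,.188):
        d=atz("",c,z,m)-T; a=np.radians(67.3); print(z,"dx",d[0]*np.cos(a)+d[1]*np.sin(a),"dy",d[0]*np.sin(a)-d[1]*np.cos(a))
E
```

```text
{'time': 16.7833, 'position': array([0.56957342, 0.10896355, 0.21249126]), 'eef_rot': array([8.32438033e-01, 5.54118143e-01, 6.03566134e-05, 3.68186563e-05]), 'contact_force': array([0.44381614, 0.26334126, 0.9985447 ]), 'finger_gap': -0.002089419979581583}
[ 293   96   58   33 1781] [321.33632791 111.97810219]
0.183 dx 0.07404889371460882 dy 0.001814943735972581
0.188 dx 0.0742503428141356 dy 0.0017877048510158075
[ 294  131   55   48 2015] [324.14193548 150.84019851]
0.183 dx 0.051520393470447776 dy 0.0035532811870084974
0.188 dx 0.052374494213493945 dy 0.003475682589593569
```

View pics/wrist12.png

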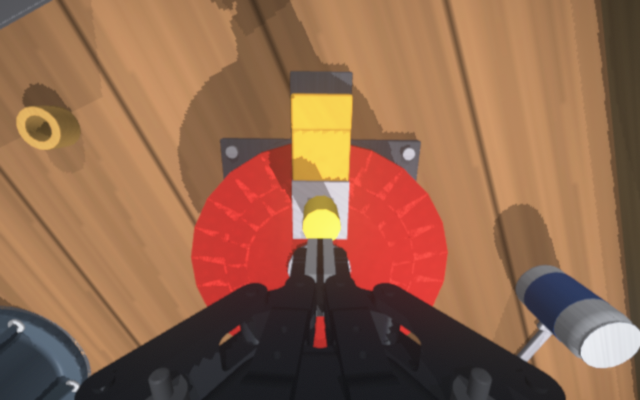

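```bash
python3 - <<'E'
import cv2,pickle
from h import *
s=cv2.imread('pics/wrist12.png');cv2.imwrite('pics/c12.png',cv2.resize(s[175:265,270:370],None,fx=6,fy=6,interpolation=2))
m=pickle.load(open("wrist12.pkl","rb")); T=np.array([.56957,.10896,0]);a=np.radians(67.3)
ex=np.array([np.cos(a-np.pi/2),np.sin(a-np.pi/2),0]);ey=np.array([np.cos(a),np.sin(a),0])
for z in(.183,.187,.153): print(z,[proj("",T+[0,0,z]+u*ex+v*ey,m).round(1) for u,v in((0,0),(0,.013),(0,-.013),(.013,0),(-.013,0))])
E
```

```text
0.183 [array([318.2, 228.8]), array([318.2, 210.4]), array([318.2, 246.3]), array([337.9, 228.8]), array([298.5, 228.8])]
0.187 [array([318.2, 231.4]), array([318.1, 212.7]), array([318.2, 249.3]), array([338.3, 231.4]), array([298.1, 231.4])]
0.153 [array([318.4, 211.8]), array([318.4, 195.6]), array([318.4, 227.5]), array([335.5, 211.8]), array([301.3, 211.8])]
```

View pics/c12.png

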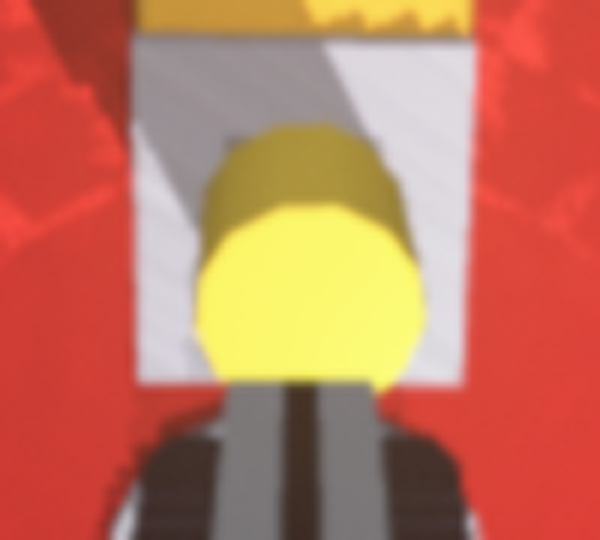

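{"name": "apply_moves", "arguments": {
  "series": [
    {"dx":0.001,"dy":0.0012,"dz":0.005,"wx":0,"wy":0,"wz":0},
    {"dx":0.001,"dy":0.0012,"dz":0.013,"wx":0,"wy":0,"wz":0},
    {"dx":0.001,"dy":0.0012,"dz":0.019,"wx":0,"wy":0,"wz":0},
    {"dx":0.001,"dy":0.0012,"dz":0.021,"wx":0,"wy":0,"wz":0},
    {"dx":0.001,"dy":0.0012,"dz":0.0215,"wx":0,"wy":0,"wz":0},
    {"dx":0.001,"dy":0.0012,"dz":0.0215,"wx":0,"wy":0,"wz":0},
    {"dx":0.001,"dy":0.0012,"dz":0.0215,"wx":0,"wy":0,"wz":0}
  ]
}}

```text
time: 17.42
position: [0.5712, 0.1094, 0.1909]
eef_rot: [0.832, 0.554, 0.0, 0.0]
contact_force: [0.0, -0.1, 0.5]
finger_gap: -0.001
```

{"name": "apply_moves", "arguments": {
  "series": [
    {"dx":0,"dy":0,"dz":0.002,"wx":0,"wy":0,"wz":0},
    {"dx":0,"dy":0,"dz":0.002,"wx":0,"wy":0,"wz":0},
    {"dx":0,"dy":0,"dz":0.002,"wx":0,"wy":0,"wz":0}
  ]
}}

```text
time: 17.67
position: [0.5711, 0.1094, 0.189]
eef_rot: [0.832, 0.554, 0.0, 0.0]
contact_force: [-0.3, 0.2, -0.7]
finger_gap: 0.004
```

{"name": "apply_moves", "arguments": {
  "series": [
    {"dx":0,"dy":0,"dz":0.001,"wx":0,"wy":0,"wz":0},
    {"dx":0,"dy":0,"dz":0.002,"wx":0,"wy":0,"wz":0},
    {"dx":0,"dy":0,"dz":0.002,"wx":0,"wy":0,"wz":0},
    {"dx":0,"dy":0,"dz":0.002,"wx":0,"wy":0,"wz":0}
  ]
}}

```text
time: 18.0
position: [0.571, 0.1095, 0.1869]
eef_rot: [0.832, 0.554, -0.0, -0.0]
contact_force: [-0.3, -0.5, 0.3]
finger_gap: -0.004
```

{"name": "apply_moves", "arguments": {
  "series": [
    {"dx":0,"dy":0,"dz":0.001,"wx":0,"wy":0,"wz":0},
    {"dx":0,"dy":0,"dz":0.002,"wx":0,"wy":0,"wz":0},
    {"dx":0,"dy":0,"dz":0.002,"wx":0,"wy":0,"wz":0},
    {"dx":0,"dy":0,"dz":0.002,"wx":0,"wy":0,"wz":0}
  ]
}}

```text
time: 18.33
position: [0.571, 0.1094, 0.1848]
eef_rot: [0.832, 0.554, -0.0, -0.0]
contact_force: [0.3, -0.2, -0.8]
finger_gap: -0.004
```

{"name": "apply_moves", "arguments": {
  "series": [
    {"dx":0,"dy":0,"dz":0.001,"wx":0,"wy":0,"wz":0},
    {"dx":0,"dy":0,"dz":0.001,"wx":0,"wy":0,"wz":0},
    {"dx":0,"dy":0,"dz":0.001,"wx":0,"wy":0,"wz":0}
  ]
}}

```text
time: 18.58
position: [0.571, 0.1094, 0.1838]
eef_rot: [0.832, 0.554, -0.0, -0.0]
contact_force: [0.0, 0.0, -0.5]
finger_gap: 0.001
```

{"name": "apply_moves", "arguments": {
  "series": [
    {"dx":0,"dy":0,"dz":0.001,"wx":0,"wy":0,"wz":0},
    {"dx":0,"dy":0,"dz":0.001,"wx":0,"wy":0,"wz":0},
    {"dx":0,"dy":0,"dz":0.001,"wx":0,"wy":0,"wz":0}
  ]
}}

```text
time: 18.83
position: [0.5712, 0.1095, 0.1834]
eef_rot: [0.832, 0.554, 0.0, 0.0]
contact_force: [-1.4, 0.2, 2.4]
finger_gap: 0.003
```

{"name": "apply_moves", "arguments": {
  "series": [
    {"dx":0,"dy":0,"dz":0.0005,"wx":0,"wy":0,"wz":0},
    {"dx":0,"dy":0,"dz":0.001,"wx":0,"wy":0,"wz":0},
    {"dx":0,"dy":0,"dz":0.001,"wx":0,"wy":0,"wz":0}
  ]
}}

```text
time: 19.08
position: [0.5713, 0.1095, 0.1833]
eef_rot: [0.832, 0.554, 0.0, 0.0]
contact_force: [-2.8, -0.1, 9.2]
finger_gap: 0.001
```

{"name": "apply_moves", "arguments": {
  "series": [
    {"dx":0,"dy":0,"dz":0.0003,"wx":0,"wy":0,"wz":0},
    {"dx":0,"dy":0,"dz":0.0003,"wx":0,"wy":0,"wz":0},
    {"dx":0,"dy":0,"dz":0.0003,"wx":0,"wy":0,"wz":0}
  ]
}}

```text
time: 19.33
position: [0.5713, 0.1095, 0.1833]
eef_rot: [0.832, 0.554, 0.0, 0.0]
contact_force: [-3.6, -0.7, 10.5]
finger_gap: 0.0
```

```bash
python3 look.py 13 side scene; python3 - <<'E'
import cv2
from h import *
from rig import readout
print(readout.observe()['contact_force'],readout.observe()['position'])
a=[cv2.resize(cv2.imread(f'pics/{f}.png')[150:215,345:410],(390,390),interpolation=2) for f in ('scene13',)]
a+=[cv2.resize(cv2.imread(f'pics/{f}.png')[130:195,285:350],(390,390),interpolation=2) for f in ('side13',)]
cv2.imwrite('pics/c13.png',np.hstack(a))
E
```

```text
{'time': 19.3333, 'position': array([0.57126636, 0.10949675, 0.18331074]), 'eef_rot': array([8.32393962e-01, 5.54184024e-01, 4.85655970e-04, 3.50998390e-04]), 'contact_force': array([-3.5963838 , -0.65201697, 10.45682654]), 'finger_gap': 0.00042204822050728394}
[-3.26632987 -0.16739578 10.7477531 ] [0.57126987 0.10950604 0.18333904]
```

View pics/c13.png

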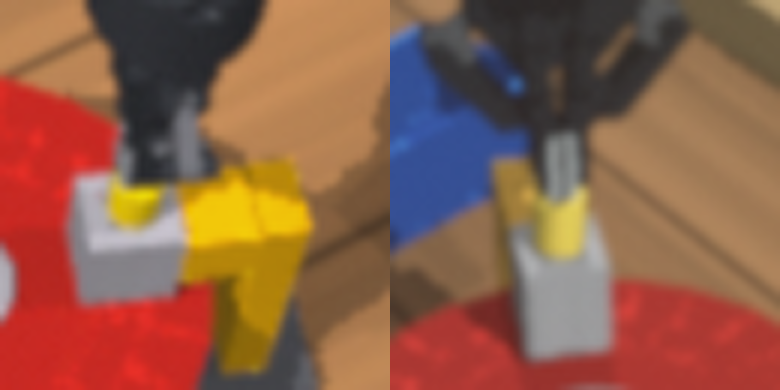

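{"name": "apply_moves", "arguments": {
  "series": [
    {"dx":0,"dy":0,"dz":0.0005,"wx":0,"wy":0,"wz":0},
    {"dx":0,"dy":0,"dz":0.0005,"wx":0,"wy":0,"wz":0},
    {"dx":0,"dy":0,"dz":0.0005,"wx":0,"wy":0,"wz":0}
  ]
}}

```text
time: 19.68
position: [0.5713, 0.1095, 0.1833]
eef_rot: [0.832, 0.554, 0.001, 0.0]
contact_force: [-3.0, 0.1, 12.7]
finger_gap: 0.001
```

{"name": "apply_moves", "arguments": {
  "series": [
    {"dx":0,"dy":0,"dz":-0.002,"wx":0,"wy":0,"wz":0},
    {"dx":0,"dy":0,"dz":-0.005,"wx":0,"wy":0,"wz":0},
    {"dx":0,"dy":0,"dz":-0.02,"wx":0,"wy":0,"wz":0},
    {"dx":0,"dy":0,"dz":-0.045,"wx":0,"wy":0,"wz":0},
    {"dx":0,"dy":0,"dz":-0.075,"wx":0,"wy":0,"wz":0},
    {"dx":0,"dy":0,"dz":-0.085,"wx":0,"wy":0,"wz":0},
    {"dx":0,"dy":0,"dz":-0.085,"wx":0,"wy":0,"wz":0},
    {"dx":0,"dy":0,"dz":-0.085,"wx":0,"wy":0,"wz":0}
  ]
}}

```text
time: 20.35
position: [0.5709, 0.1094, 0.2657]
eef_rot: [0.832, 0.554, 0.0, 0.0]
contact_force: [-0.7, 0.7, -0.1]
finger_gap: 0.0
```

```bash
python3 look.py 14 wrist side scene; python3 - <<'E'
import cv2
from h import *
a=[cv2.resize(cv2.imread(f'pics/{f}.png')[150:215,345:410],(390,390),interpolation=2) for f in ('scene14',)]
a+=[cv2.resize(cv2.imread(f'pics/{f}.png')[130:195,285:350],(390,390),interpolation=2) for f in ('side14',)]
cv2.imwrite('pics/c14.png',np.hstack(a))
E
```

```text
{'time': 20.35, 'position': array([0.57087054, 0.10944181, 0.26574486]), 'eef_rot': array([8.32437405e-01, 5.54119090e-01, 1.48987760e-05, 1.49260026e-05]), 'contact_force': array([-0.74231541,  0.73655081, -0.05471894]), 'finger_gap': 0.00021502882113856256}
```

View pics/c14.png

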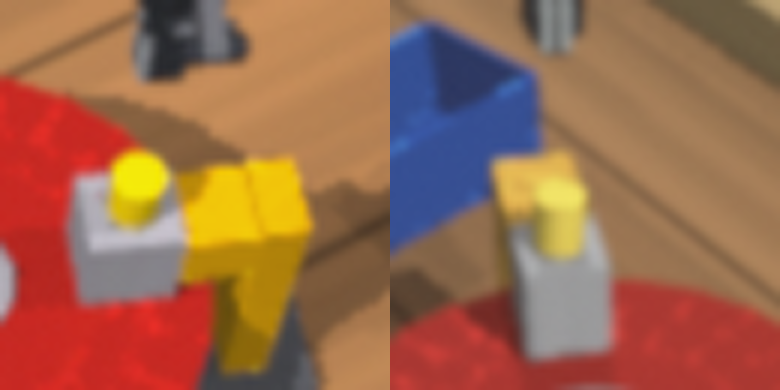

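View pics/wrist14.png

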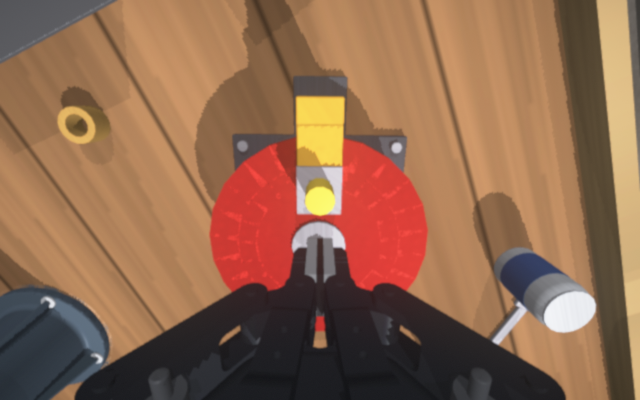

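View pics/scene14.png

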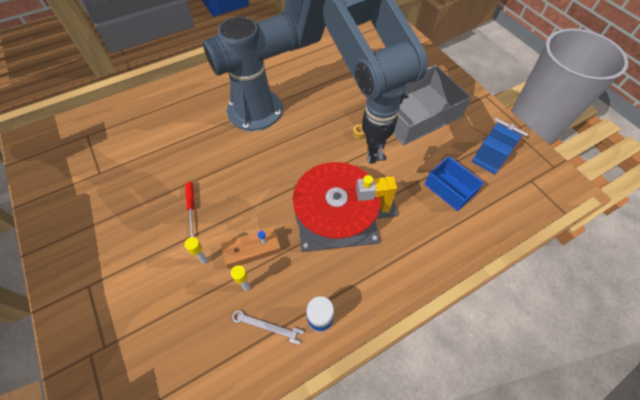

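The pin's head is down on the guide (wrist image 320,200; scene image 368,180). The paint mark stays hidden under the arm, so the drum is locked, and the other things haven't moved. Handing in.

```bash
python3 -c "
from rig import job
print(job.hand_in())"
```

```text
the job is handed in; nothing more can be done
None
```

The drum is locked: the yellow-headed pin is through the guide and the drum's hole, and I handed the job in at about 20.5 s with the gripper clear. No verdict was reported.

- **Placing the pin:** I took the smallest yellow-headed pin from the block, stood it in the slot with its tip just above or on the turning drum, and let go.
- **Braking:** I pressed the closed fingertips on the plain rim, about 114 mm from the axis. Single readings peaked at 4.7 N. The drum slowed from 4.3 rad/s at first touch to about 1.3 rad/s, the hole came round and the pin dropped in.
- **Pushing home:** I lifted off and pressed the head to 12.7 N. It stopped firmly with its top at 183.3 mm, against 183 mm for fully home.
- **Last checks:** The pictures show the head on the guide, the paint mark still under the arm so the drum is not turning, and the spare and other things where they were.
- **Small disagreements:**
  - The wrist camera placed the pin about 1.3 mm sideways from the tool position, so I lined up pin and slot within the same image.
  - The sideways force read about 3 N during the final push, and 0.7 N or less on each axis once I had lifted off.

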